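# Clear the worktop after cooking: spices into the tray, utensils onto the carousel

## Robot

A 7-joint arm with a two-finger parallel gripper is mounted at the origin on the work surface. World frame = base frame: x ahead of the robot, y to its left, z up, the work surface at z = 0. Lengths are in mm, angles in rad, forces in N, time in s.
With the tool pointing down it reaches from about 350 to 900 mm from the base axis. Payload 7.2 kg.
Tool frame: the origin (TCP) lies midway between the tips of the shut fingers; the grasp point (between the pads) lies 19 mm behind it (robot.tcp_to_grasp is the distance from the TCP to the grasp point, in mm); z points along the fingers, y is the line along which they close (so a half turn about z gives the same grasp; the last joint's range is limited). The gripper opens to 88 mm and grips with 3 to 60 N. Pads are 20 mm wide; open, the fingers measure 115 mm over their backs; the gripper's body (75 mm by 178 mm) begins 61 mm behind the grasp point.
Start: joints at [1.08, 0.411, -0.013, 1.596, 0.006, 1.134, -0.082], TCP at [256.437, -569.974, 188.053] pointing down, gripper open.
Joint ranges: [-2.95, 2.95], [-0.29, 1.99], [-1.47, 1.44], [0.14, 2.54], [-1.03, 4.17], [0.13, 1.85], [-2.86, 2.86]. Speed limits (rad/s): [2.39, 2.39, 3.01, 3.01, 3.14, 3.14, 3.14].

## Interface

Orientations are given as a unit quaternion [w, x, y, z].
In Python, from cell import robot gives the robot as it stands. The module is installed in compiled form; this text tells all that it offers.
- The arm moves only by the shell command python3 -m handwheel 'ROWS'. ROWS is JSON, a list of rows, each a list of 3 entries, a list of its own where there are three numbers: the closure, from 0 (fully open) to 1 (shut), then the shift along the tool's x, y, z in mm, then the turn about the tool's z in degrees. In form: [[jaw, [dx, dy, dz], spin], ...]. A call has exactly 5 rows; each row shifts and turns the commanded pose from where the row before left it, along the tool's axes as they then stand; what a row does not reach is not made up. A row lasts 1/12 s, in which the tool goes at most 41.7 mm and 7.16 degrees, less where a joint would pass 70% of its speed; a pose out of reach is approached as far as the arm can. A call with a gripper value outside its range is refused whole. The fingers move at their own pace and stop on an object; the grip force is fixed at half the most. Time passes only in rows, so rows that do not move let the fingers close, or fill a call up. It gives the time, the measured TCP pose, the force, the opening and the grip force at its end, in the units of the state.
- robot.state(): the state, without advancing time (a new reading comes with each control period).
- robot.snapshot(name): name is "scene" or "top" or "wrist"; returns the picture (400x640x3 uint8, red, green, blue); there is no depth.
- robot.camera_model(name): a dict with "fov_y" (degrees; the focal length in pixels is half the picture's height over the tangent of half this angle, whatever the lens; pixels are square), "cx", "cy" (the principal point, pixels), "extrinsics" (4x4, takes a point from camera to world coordinates). Camera axes: x right, y down, z forward; pixel columns grow to the right and rows downward; lengths in mm; the calibration is good to about 2 mm. A picture is of the moment at which its call begins: read the wrist's pose just before it. camera_model takes no time and is no camera call; for the wrist camera it gives the pose at the moment of the call.
- robot.hand_in(): hands the job in; it is judged then, once.
The state is a dict: "clock": time; "qpos": joint angles; "qd": joint speeds; "effort": joint torques, N m; "tcp_pos": TCP position; "orientation": TCP orientation; "force": force on the tool from outside, world axes, zero at the start; "moment": the same for the moment, N m; "gripper_width": finger opening in mm; "finger_force": force on a finger pad.
Only numpy, scipy, OpenCV 4.12 (cv2) and the standard library are available. Lean on these libraries where they do the work, as an engineer would, in place of code of your own. Each camera call takes 0.05 s, during which the arm holds its last target. There are 200 camera calls.

## Task

Clear up after cooking: stand every spice tin, jar and carton upright on the floor of the bamboo tray so that they all fit, and hang each black utensil from the drainer by its loop on a free carousel hook of its own. The carousel's front hooks are taken, so before you hang anything turn it until a free hook points at the robot. Leave the timer, mug, mill, oil and bowl where they stand.

Things in the scene. Friction and masses are not known exactly. Their poses are not given: they have to be found in the camera images.
- carousel_head (a joint): turning head of the utensil carousel, rad, positive anticlockwise from above; turns both ways (limits 12.5) against 0.1 N m of friction and stays where it is left. It has a round foot of 85 mm radius, a post, and a hub (radius 15 mm) with six hooks 60 degrees apart. Three are taken by steel utensils (up to 48 mm wide) that swing on them and cannot be taken off
- knob (a point): centre of the round wooden knob on top of the carousel, on the turning axis, 296 mm above the worktop; the knob is 34 mm in diameter, 30 mm high and turns with the head
- front (a point): fixed point level with the hooks, 62 mm from the carousel's axis on the side facing the robot: a hook is at the front when its own point is here. The steel utensils hang down to 70 mm above the worktop
- hook2 (a point): one of the three free hooks: centre of its wire where a loop hangs, 62 mm from the axis, 250 mm above the worktop. A hook is a 5 mm wire running level and radially out to radius 74 mm, then turning up at about 45 degrees to a tip at radius 84 mm, 12 mm higher. Its neighbours on both sides are taken
- hook4 (a point): second free hook, the same; 120 degrees on from hook2, anticlockwise seen from above
- hook5 (a point): third free hook, the same; 60 degrees further anticlockwise than hook4
- drainer: fixed teal utensil drainer, 64 (x) by 114 (y) by 106 mm high, three slots in a row along its y, at y = -38, 0 and +38 mm, each 52 (x) by 26 mm (y), their floor 6 mm up. Origin: centre of its underside
- turner: Slotted turner with a flat 42 mm wide blade, black nylon, 190 mm long, 60 g, standing handle up in a drainer slot, leaning up to 0.1 rad. Origin: centre of the bottom end of the head; z runs up the handle to the loop, x across the width, y through the thickness (10 mm). Handle 18 mm wide, from z = 57 to 150 mm. Either face may be outward. May be absent
- turner_loop (a point): hanging point of this utensil: in its loop under the peak, 180 mm up its z axis; at rest it is level with the hook's wire. The loop is 32 mm wide outside, 20 mm inside; its straight sides run from z = 149 to 176 mm, its opening from z = 153 to 182 mm, peaked at the top. The hook goes through along the utensil's y
- spoon: Spoon with a round 42 mm wide bowl, black nylon, 190 mm long, 60 g, standing handle up in a drainer slot, leaning up to 0.1 rad. Origin: centre of the bottom end of the head; z runs up the handle to the loop, x across the width, y through the thickness (10 mm). Handle 18 mm wide, from z = 57 to 150 mm. Either face may be outward. May be absent
- spoon_loop (a point): hanging point of this utensil: in its loop under the peak, 180 mm up its z axis; at rest it is level with the hook's wire. The loop is 32 mm wide outside, 20 mm inside; its straight sides run from z = 149 to 176 mm, its opening from z = 153 to 182 mm, peaked at the top. The hook goes through along the utensil's y
- fork: Fork with four tines, 40 mm wide, black nylon, 190 mm long, 60 g, standing handle up in a drainer slot, leaning up to 0.1 rad. Origin: centre of the bottom end of the head; z runs up the handle to the loop, x across the width, y through the thickness (10 mm). Handle 18 mm wide, from z = 57 to 150 mm. Either face may be outward. May be absent
- fork_loop (a point): hanging point of this utensil: in its loop under the peak, 180 mm up its z axis; at rest it is level with the hook's wire. The loop is 32 mm wide outside, 20 mm inside; its straight sides run from z = 149 to 176 mm, its opening from z = 153 to 182 mm, peaked at the top. The hook goes through along the utensil's y
- tray: fixed open bamboo spice tray, outside 76 (x) by 262 (y) by 48 mm high, walls and floor 6 mm, inside 64 by 250 mm and 42 mm deep: one row of tins along its y. Origin: centre of its underside
- tall_tin: Narrow upright metal spice tin with a paper band, 56 (x) by 34 (y) by 88 mm high plus a 4 mm stopper (30 by 20), 130 g. Part full, so heavy at the bottom. Origin: centre of the underside, z up. May be absent
- square_tin: Square metal spice tin, 50 by 50 by 80 mm high, 140 g. Part full, so heavy at the bottom. Origin: centre of the underside, z up. May be absent
- spice_jar: Round amber spice jar with black lid, 46 mm in diameter, 88 mm high, 150 g. Part full, so heavy at the bottom. Origin: centre of the underside, z up. May be absent
- carton: Cardboard spice carton with a paper band, 56 (x) by 42 (y) by 84 mm high, 120 g. Part full, so heavy at the bottom. Origin: centre of the underside, z up. May be absent
- squat_jar: Wide round clear jar with steel lid, 54 mm in diameter, 78 mm high, 180 g. Part full, so heavy at the bottom. Origin: centre of the underside, z up. May be absent
- timer: white egg-shaped kitchen timer standing among the tins, 58 mm in diameter, 56 mm high; not a spice, it stays. Origin under its centre
- mug: white mug, 76 mm in diameter, 85 mm high, right of the tins; stays. Origin under its centre
- mill: dark wooden pepper mill, 54 mm in diameter, 157 mm high, far right; stays. Origin under its centre
- oil: green oil bottle, 60 mm in diameter, 210 mm high, behind carousel and tray; stays. Origin under its centre
- bowl: small blue bowl, 110 mm across, 45 mm high, left of the carousel; stays. Origin under its centre
There are look-alikes about, which are no part of the job. What is shaped like the tall_tin but pink or red is not meant.

How it is judged (in metres and radians):
On the way, in this order (a step that is already met when the one before it is completed fails the run):
1. a free hook of the carousel has been turned to the front, facing the robot (within about 35 mm at the hook's hanging point) (horizontal distance between any of hook2, hook4, hook5 and front below 0.035 m), for 0.2 s.
2. a utensil hangs by its loop on a free hook, let go (((((distance between turner_loop and hook2 below 0.027 m and angle between turner's own z axis and vertical below 0.3 rad) or (distance between turner_loop and hook4 below 0.027 m and angle between turner's own z axis and vertical below 0.3 rad) or (distance between turner_loop and hook5 below 0.027 m and angle between turner's own z axis and vertical below 0.3 rad)) and contact force between the fingers and turner below 0.2 N) or (((distance between spoon_loop and hook2 below 0.027 m and angle between spoon's own z axis and vertical below 0.3 rad) or (distance between spoon_loop and hook4 below 0.027 m and angle between spoon's own z axis and vertical below 0.3 rad) or (distance between spoon_loop and hook5 below 0.027 m and angle between spoon's own z axis and vertical below 0.3 rad)) and contact force between the fingers and spoon below 0.2 N) or (((distance between fork_loop and hook2 below 0.027 m and angle between fork's own z axis and vertical below 0.3 rad) or (distance between fork_loop and hook4 below 0.027 m and angle between fork's own z axis and vertical below 0.3 rad) or (distance between fork_loop and hook5 below 0.027 m and angle between fork's own z axis and vertical below 0.3 rad)) and contact force between the fingers and fork below 0.2 N))), for 0.3 s.
At the end, for the whole second after the job is handed in: every spice present stands upright (0.1 rad) on the tray's floor (within 6 mm), inside its walls; every black utensil present hangs on a free hook of its own (loop within 27 mm of the hook's point, plumb within 0.3 rad, loops over 30 mm apart), let go; the carousel is still (x of tall_tin in the frame of tray between -0.018 and 0.018 m and y of tall_tin in the frame of tray between -0.112 and 0.112 m and z of tall_tin in the frame of tray between 0.002 and 0.012 m and angle between each of tall_tin, square_tin, spice_jar, carton, squat_jar's own z axis and vertical below 0.1 rad and linear speed of each of tall_tin, square_tin, spice_jar, carton, squat_jar below 0.03 m/s and x of square_tin in the frame of tray between -0.018 and 0.018 m and y of square_tin in the frame of tray between -0.112 and 0.112 m and z of square_tin in the frame of tray between 0.002 and 0.012 m and x of spice_jar in the frame of tray between -0.018 and 0.018 m and y of spice_jar in the frame of tray between -0.112 and 0.112 m and z of spice_jar in the frame of tray between 0.002 and 0.012 m and x of carton in the frame of tray between -0.018 and 0.018 m and y of carton in the frame of tray between -0.112 and 0.112 m and z of carton in the frame of tray between 0.002 and 0.012 m and x of squat_jar in the frame of tray between -0.018 and 0.018 m and y of squat_jar in the frame of tray between -0.112 and 0.112 m and z of squat_jar in the frame of tray between 0.002 and 0.012 m and ((distance between turner_loop and hook2 below 0.027 m and angle between turner's own z axis and vertical below 0.3 rad) or (distance between turner_loop and hook4 below 0.027 m and angle between turner's own z axis and vertical below 0.3 rad) or (distance between turner_loop and hook5 below 0.027 m and angle between turner's own z axis and vertical below 0.3 rad)) and contact force between the fingers and turner below 0.2 N and ((distance between spoon_loop and hook2 below 0.027 m and angle between spoon's own z axis and vertical below 0.3 rad) or (distance between spoon_loop and hook4 below 0.027 m and angle between spoon's own z axis and vertical below 0.3 rad) or (distance between spoon_loop and hook5 below 0.027 m and angle between spoon's own z axis and vertical below 0.3 rad)) and contact force between the fingers and spoon below 0.2 N and ((distance between fork_loop and hook2 below 0.027 m and angle between fork's own z axis and vertical below 0.3 rad) or (distance between fork_loop and hook4 below 0.027 m and angle between fork's own z axis and vertical below 0.3 rad) or (distance between fork_loop and hook5 below 0.027 m and angle between fork's own z axis and vertical below 0.3 rad)) and contact force between the fingers and fork below 0.2 N and horizontal distance between turner_loop and spoon_loop above 0.03 m and horizontal distance between each of turner_loop, spoon_loop and fork_loop above 0.03 m and velocity of joint carousel_head between -0.1 and 0.1 rad/s); the robot touches nothing.
It fails at once if the timer is moved more than 5 cm (distance of timer from where it was at the start of the episode above 0.05 m).
It fails at once if the mug is moved more than 5 cm (distance of mug from where it was at the start of the episode above 0.05 m).
It fails at once if the mill is moved more than 3 cm (distance of mill from where it was at the start of the episode above 0.03 m).
It fails at once if the oil is moved more than 3 cm (distance of oil from where it was at the start of the episode above 0.03 m).
It fails at once if the bowl is moved more than 3 cm (distance of bowl from where it was at the start of the episode above 0.03 m).
Of turner, spoon, fork only 2 to 2 are there at a start; the rules pass over those that are not, and their reading is None.
Of tall_tin, square_tin, spice_jar, carton, squat_jar only 4 to 5 are there at a start; the rules pass over those that are not, and their reading is None.
At some moment in a run one of square_tin, spice_jar, carton, squat_jar may be knocked a few centimetres aside while the robot is not near it.
It also fails if it takes over 200 s, if anything falls off the work surface, if the arm or the gripper's body presses on something with over 40 N, if the wrist force passes 120 N, or if a joint passes its speed limit or range.

## Working session

There is one attempt and no reset: what is moved stays moved. The work goes in short steps, Python scripts to look and compute and a shell command to move; the robot and the scene stay as the last step left them, time stands still between calls to the robot, and variables do not carry over. Pictures are saved under pics/ and viewed, at most 14 in all, crops included, and the job is handed in when it is done.

```bash
mkdir -p pics; cat > h.py <<'E'
import numpy as np, cv2, json
from cell import robot
def cam(n):
    m=robot.camera_model(n); f=200/np.tan(np.radians(m['fov_y'])/2); return f,m['cx'],m['cy'],np.array(m['extrinsics'])
def ray(n,u,v,z,c=None):
    f,cx,cy,E=c or cam(n); d=E[:3,:3]@np.array([(u-cx)/f,(v-cy)/f,1]); o=E[:3,3]
    return o+d*(z-o[2])/d[2]
def proj(n,p,c=None):
    f,cx,cy,E=c or cam(n); q=E[:3,:3].T@(np.array(p,float)-E[:3,3]); return np.array([cx+f*q[0]/q[2],cy+f*q[1]/q[2]])
def snap(n,name):
    im=robot.snapshot(n)[:,:,::-1].copy(); cv2.imwrite(f'pics/{name}.png',im); return im
E
python3 - <<'E'
from h import *
for n in('scene','top','wrist'):
    snap(n,n+'0'); m=robot.camera_model(n);print(n,m['fov_y'],m['cx'],m['cy'],np.round(m['extrinsics'],3).tolist())
s=robot.state();print({k:np.round(v,3).tolist() for k,v in s.items()}, robot.tcp_to_grasp)
E
```

```text
scene 47.79956846662305 322.3780641636183 197.4439196933821 [[-0.713, 0.54, -0.446, 1094.76], [0.701, 0.557, -0.446, 563.181], [0.008, -0.631, -0.776, 1178.079], [0.0, 0.0, 0.0, 1.0]]
top 55.905650057663344 319.28289864785097 198.22549055198374 [[-0.027, -0.996, 0.089, 411.957], [-0.999, 0.025, -0.024, 16.544], [0.022, -0.089, -0.996, 1273.656], [0.0, 0.0, 0.0, 1.0]]
wrist 59.095127699947376 312.85224975363366 202.16160612536285 [[0.409, -0.87, -0.275, 331.904], [-0.913, -0.39, -0.122, -535.3], [-0.001, 0.301, -0.954, 384.659], [0.0, 0.0, 0.0, 1.0]]
{'clock': 0.15, 'qpos': [1.08, 0.412, -0.013, 1.597, 0.006, 1.134, -0.082], 'qd': [0.001, -0.002, 0.002, -0.001, 0.0, -0.001, 0.001], 'effort': [0.001, -58.834, 0.642, -29.129, -0.054, 0.016, 0.0], 'tcp_pos': [256.258, -569.594, 187.39], 'orientation': [-0.001, 0.978, 0.21, -0.0], 'force': [-0.391, -0.307, -0.619], 'moment': [0.031, -0.038, 0.037], 'finger_force': 0.0, 'gripper_width': 87.83} 18.700000000000003
```

View pics/top0.png

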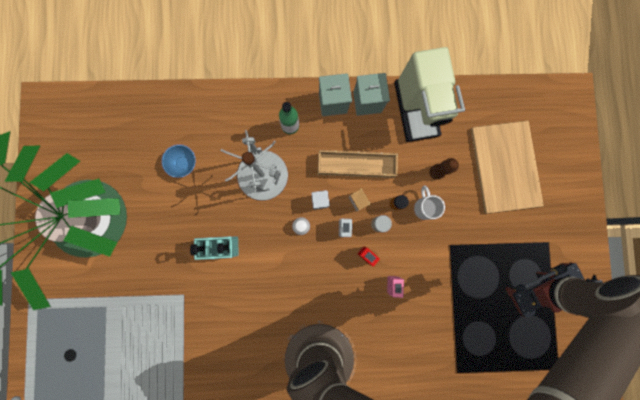

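View pics/scene0.png

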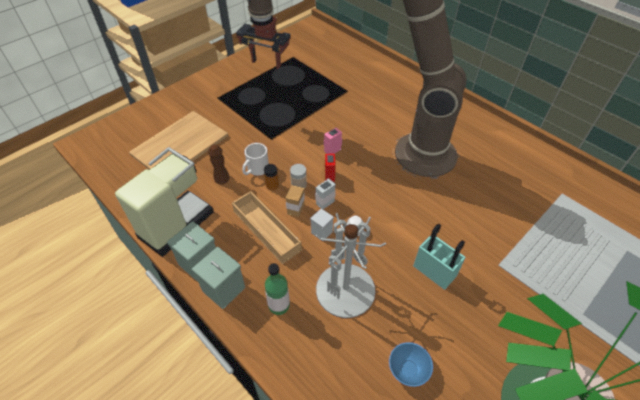

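```bash
python3 - <<'E'
from h import *
im=cv2.imread('pics/top0.png'); s=cv2.imread('pics/scene0.png')
a=cv2.resize(im[145:305,280:460],None,fx=4,fy=3.6,interpolation=3)[:,:720]
a=cv2.resize(im[140:300,285:455],(400,376),interpolation=3)
b=cv2.resize(im[125:265,180:300],(400,467),interpolation=3)
o=np.zeros((600,800,3),np.uint8);o[:376,:400]=a;o[:467,400:]=b
c=cv2.resize(im[225:270,150:250],(400,180),interpolation=3);o[400:580,:400]=c
cv2.imwrite('pics/crop1.png',o)
c=cam('top')
for n,u,v,z in [('knob',248,158,311),('foot',262,176,10),('tray',358,163,48),('square',320,200,80),('carton',360,200,84),('spice',400,202,88),('squat',382,224,78),('tall',346,228,90),('timer',301,227,40),('red',369,256,90),('pink',397,287,90),('mug',430,208,85),('mill',445,168,100),('oil',287,107,210),('bowl',179,162,40),('drainer',214,248,106),('ut1',200,245,180),('ut2',222,245,180)]:
    print(n,np.round(ray('top',u,v,z,c)[:2]))
E
```

```text
knob [606. 174.]
foot [605. 177.]
tray [ 635. -144.]
square [513. -14.]
carton [ 509. -141.]
spice [ 499. -268.]
squat [ 431. -209.]
tall [422. -93.]
timer [429.  49.]
red [ 333. -162.]
pink [ 235. -246.]
mug [ 478. -363.]
mill [ 603. -413.]
oil [774.  77.]
bowl [653. 445.]
drainer [371. 314.]
ut1 [383. 335.]
ut2 [382. 273.]
```

View pics/crop1.png

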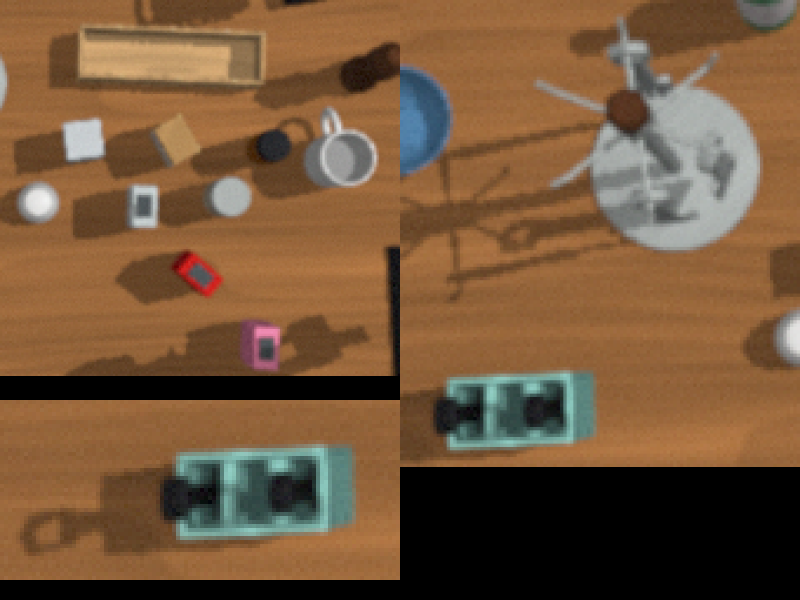

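```bash
cat >> h.py <<'E'
from scipy.spatial.transform import Rotation as Ro
def go(x,y,z,yaw=None):
    """yaw = wanted world angle (deg) of tool y mod 180; prints translation in tool axes, then spin"""
    s=robot.state(); q=s['orientation']; R=Ro.from_quat([q[1],q[2],q[3],q[0]]).as_matrix()
    d=R.T@(np.array([x,y,z])-s['tcp_pos']); cur=np.degrees(np.arctan2(R[1,1],R[0,1]))
    sp=None if yaw is None else [(-((yaw-cur+90)%180-90))]
    print('t',round(s['clock'],1),'d',np.round(d,1),'rows',round(np.linalg.norm(d)/41.7,1),'spin',np.round(sp,1) if sp else '','cur',round(cur,1),'tilt',np.round(R[:2,2],3),'tcp',np.round(s['tcp_pos'],1),'q7',round(s['qpos'][6],2),'w',round(s['gripper_width'],1))
E
python3 - <<'E'
from h import *
c=cam('top')
for n,u,v in(('h5',226.5,180.5),('h4',222,149.9),('h2',274.5,142.4)):
    p=ray('top',u,v,262,c)[:2]; d=p-[606,174]; print(n,np.round(p),np.linalg.norm(d),np.degrees(np.arctan2(d[1],d[0])))
go(256,-570,330); go(560,-120,330)
E
```

```text
h5 [556. 241.] 83.18519828659463 126.82146661105483
h4 [640. 252.] 85.41058934588244 66.46593731120582
h2 [658. 110.] 82.29534713855183 -51.06061934204585
t 0.1 d [-4.000e-01  1.000e-01 -1.426e+02] rows 3.4 spin  cur -65.8 tilt [-0.001  0.001] tcp [ 256.3 -569.6  187.4] q7 -0.08 w 87.8
t 0.1 d [ 461.5 -285.5 -142.3] rows 13.5 spin  cur -65.8 tilt [-0.001  0.001] tcp [ 256.3 -569.6  187.4] q7 -0.08 w 87.8
```

View pics/wrist0.png

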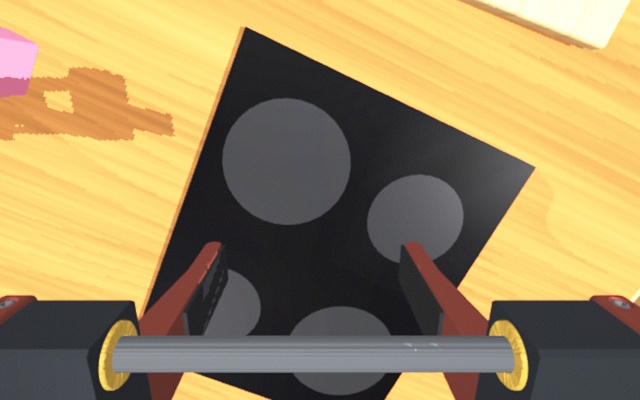

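```bash
python3 -m handwheel '[[0,[0,0,-36],0],[0,[0,0,-36],0],[0,[38,-10,-20],0],[0,[38,-10,-20],5],[0,[0,0,0],5]]' && python3 - <<'E'
from h import *
go(460,-140,380,-90)
E
```

```text
clock: 0.57
tcp_pos: [322.4, -519.2, 302.1]
orientation: [0.001, 0.992, 0.126, 0.004]
force: [1.5, 0.2, 0.5]
gripper_width: 87.7
finger_force: 0.0
t 0.6 d [ 228.8 -332.4  -77.5] rows 9.9 spin [14.5] cur -75.5 tilt [ 0.008 -0.002] tcp [ 322.4 -519.2  302.1] q7 -0.38 w 87.7
```

```bash
python3 -m handwheel '[[0,[23,-33,-8],0],[0,[23,-33,-8],0],[0,[23,-33,-8],0],[0,[23,-33,-8],0],[0,[23,-33,-8],0]]' >/dev/null&& python3 -m handwheel '[[0,[23,-33,-8],0],[0,[23,-33,-8],0],[0,[23,-33,-8],0],[0,[23,-33,-8],0],[0,[23,-33,-8],0]]' >/dev/null && python3 -m handwheel '[[0,[0,0,0],5],[0,[0,0,0],5],[0,[0,0,0],4],[0,[0,0,0],0],[0,[0,0,0],0]]' && python3 - <<'E'
from h import *
go(460,-140,380,-90)
snap('wrist','w1'); np.savez('w1.npz',*cam('wrist'))
im=cv2.imread('pics/w1.png'); cv2.imwrite('pics/w1s.png',cv2.resize(im[:300],(800,375)))
for n,x,y,z in (('tray',635,-144,48),('sq',513,-14,80)): print(n,proj('wrist',(x,y,z)))
E
```

```text
clock: 1.82
tcp_pos: [455.9, -146.8, 377.7]
orientation: [-0.0, 1.0, 0.003, -0.0]
force: [-0.2, -0.3, -0.4]
gripper_width: 88.0
finger_force: 0.0
t 1.8 d [ 4.1 -6.8 -2.3] rows 0.2 spin [0.4] cur -89.6 tilt [-0.  0.] tcp [ 455.9 -146.8  377.7] q7 -1.37 w 88.0
tray [311.54835781  15.77612407]
sq [215.52307569 110.36497434]
```

View pics/w1.png

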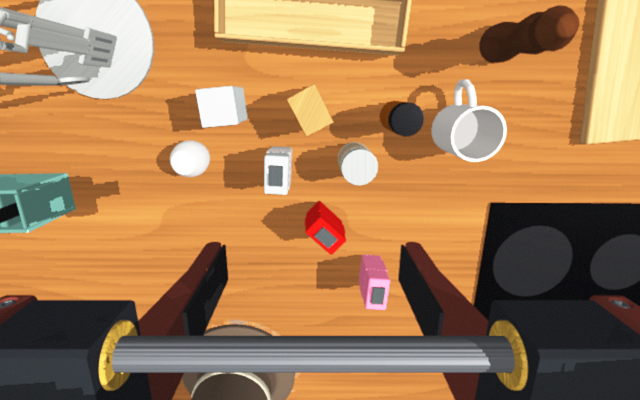

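```bash
python3 - <<'E'
import cv2
im=cv2.imread('pics/w1.png'); cv2.imwrite('pics/w1c.png',cv2.resize(im[0:200,165:431],None,fx=3,fy=3,interpolation=2))
E
```

```text
(no output)
```

View pics/w1c.png

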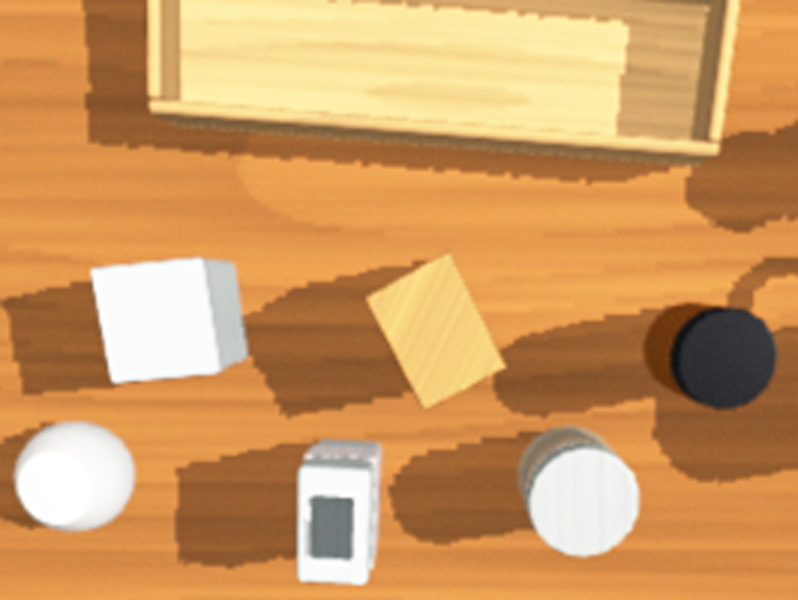

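```bash
python3 - <<'E'
from h import *
d=np.load('w1.npz'); c=[d[k] for k in d.files]
W=lambda p,z:ray('',165+p[0]/3,p[1]/3,z,c)[:2]
for n,ps,z in(('square',[(91,270),(202,258),(220,372),(114,384)],80),('carton',[(366,298),(449,253),(505,366),(428,409)],84),('tall',[(301,464),(375,458),(370,582),(299,580)],88),('spice',[(672,357),(774,357),(723,307),(723,408)],88),('squat',[(527,499),(639,499),(583,443),(583,556)],78),('trayfront',[(149,111),(718,154)],48),('trayfrontin',[(162,99),(708,140)],48),('timer',[(75,476)],30)):
    q=np.array([W(p,z) for p in ps]); e=np.diff(q,axis=0)
    print(n,np.round(q.mean(0),1),'edges',np.round(np.linalg.norm(e,axis=1),1),'ang',np.round(np.degrees(np.arctan2(e[:,1],e[:,0])),1))
    if 'tray' in n: print(np.round(q,1))
E
```

```text
square [517.  -16.7] edges [50.1 49.9 49.4] ang [ -83.9 -174.2   96.5]
carton [ 513.2 -143.4] edges [41.5 54.9 40. ] ang [ -62.5 -152.1  119.1]
tall [426.7 -96.2] edges [34.4 59.7 34. ] ang [-85.1 176.8  88.6]
spice [ 503.  -271.8] edges [45.8 32.8 44.4] ang [ -89.7   49.  -175.2]
squat [ 435.8 -213.2] edges [53.4 38.5 54.8] ang [ -89.7   46.4 -177.5]
trayfront [ 599.9 -142.1] edges [260.8] ang [-93.7]
[[ 608.4  -11.9]
 [ 591.5 -272.2]]
trayfrontin [ 605.4 -142.7] edges [249.4] ang [-93.7]
[[ 613.4  -18.2]
 [ 597.4 -267.1]]
timer [437.2  44.8] edges [] ang []
```

```bash
python3 -m handwheel '[[0,[9,-39,-3],0],[0,[9,-39,-3],0],[0,[9,-39,-3],0],[0,[9,-39,-3],0],[0,[9,-39,-3],0]]' >/dev/null&& python3 -m handwheel '[[0,[10,-40,-3],0],[0,[10,-40,-3],0],[0,[9,-40,-3],0],[0,[0,0,0],0],[0,[0,0,0],0]]' && python3 - <<'E'
from h import *
snap('wrist','w2'); np.savez('w2.npz',*cam('wrist'))
im=cv2.imread('pics/w2.png'); cv2.imwrite('pics/w2c.png',cv2.resize(im[0:230,170:490],None,fx=2.5,fy=2.5,interpolation=2))
E
```

```text
clock: 2.7
tcp_pos: [528.5, 171.0, 401.2]
orientation: [-0.0, 1.0, 0.005, -0.001]
force: [0.8, -1.0, -0.5]
gripper_width: 87.6
finger_force: 0.0
```

View pics/w2c.png

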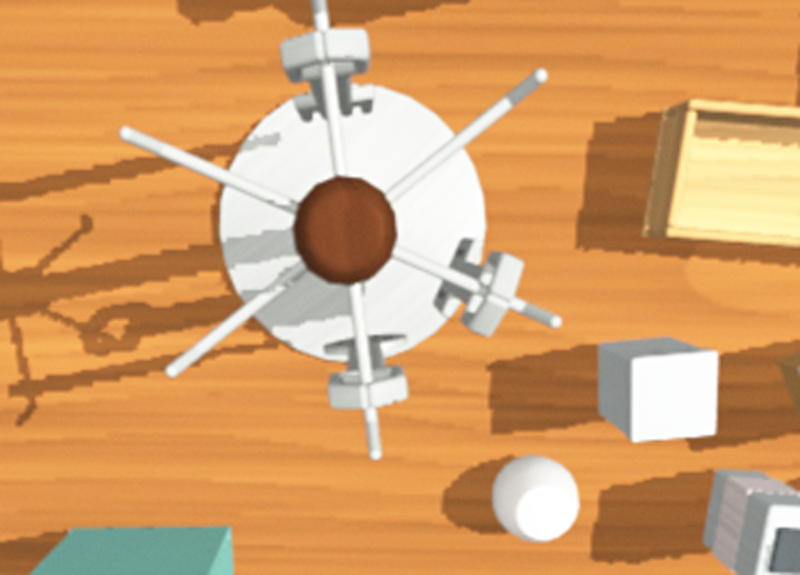

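```bash
python3 - <<'E'
from h import *
d=np.load('w2.npz'); c=[d[k] for k in d.files]
W=lambda p,z:ray('',170+p[0]/2.5,p[1]/2.5,z,c)[:2]
k=W((345,230),308);print(k, W((353,221),0))
T={n:W(p,262) for n,p in(('h5',(172,372)),('h4',(125,132)),('h2',(541,75)),('h0',(376,456)),('h1',(556,323)))}
P=np.array(list(T.values())); 
# axis from circle fit r=84
from scipy.optimize import least_squares
f=least_squares(lambda v:np.hypot(*(P-v[:2]).T)-84,k).x;print('axis',f)
for n,t in T.items(): e=t-f;print(n,np.round(t),np.hypot(*e),np.degrees(np.arctan2(e[1],e[0])))
go(f[0],f[1],400,-90)
E
```

```text
[610.78974297 173.36911066] [615.25608789 172.00482667]
axis [609.84307368 172.99387585]
h5 [559. 240.] 84.32986662181528 127.46548165766062
h4 [643. 252.] 85.37950081077479 66.97866883581253
h2 [662. 106.] 85.02733080793496 -51.944308277439575
h0 [526. 162.] 84.72152711169282 -172.3208832095222
h1 [578.  95.] 84.67682460399578 -112.32078037783494
t 2.8 d [81.1 -3.7  1.2] rows 1.9 spin [0.4] cur -89.6 tilt [-0.001 -0.   ] tcp [528.8 168.7 401.3] q7 -2.07 w 88.0
```

```bash
python3 -m handwheel '[[0,[40,-2,0],0],[0,[41,-2,0],0],[0,[0,0,38],0],[0,[0,0,38],0],[0,[0,0,38],0]]' >/dev/null&& python3 -m handwheel '[[0,[0,0,0],0],[1,[0,0,0],0],[1,[0,0,0],0],[1,[0,0,0],0],[1,[0,0,0],0]]' && python3 -m handwheel '[[1,[0,0,0],-5],[1,[0,0,0],-7],[1,[0,0,0],-7],[1,[0,0,0],-7],[1,[0,0,0],-7]]' && python3 -m handwheel '[[1,[0,0,0],-7],[1,[0,0,0],-7],[1,[0,0,0],-7],[1,[0,0,0],-7],[1,[0,0,0],-7]]' && python3 - <<'E'
from h import *
go(610,173,330)
E
```

```text
clock: 3.58
tcp_pos: [610.9, 173.0, 290.8]
orientation: [-0.001, 1.0, 0.002, 0.002]
force: [-1.0, 0.3, 0.7]
gripper_width: 64.7
finger_force: 0.0
clock: 4.0
tcp_pos: [610.4, 173.0, 289.8]
orientation: [0.0, 0.957, 0.289, 0.001]
force: [-0.5, -0.1, -0.0]
gripper_width: 31.3
finger_force: 0.0
clock: 4.42
tcp_pos: [610.4, 172.9, 289.7]
orientation: [0.001, 0.826, 0.563, 0.001]
force: [0.3, 0.4, 0.7]
gripper_width: 0.8
finger_force: 0.0
t 4.4 d [ -0.   -0.3 -40.3] rows 1.0 spin  cur -21.4 tilt [0.003 0.   ] tcp [610.4 172.9 289.7] q7 -0.98 w 0.8
```

```bash
python3 - <<'E'
from h import *
a=snap('wrist','w3');b=snap('scene','s3'); print({k:np.round(v,2).tolist() for k,v in robot.state().items()})
o=np.vstack([cv2.resize(a[60:380,100:540],(550,400)),]); 
p=proj('scene',(610,173,296));print(p);u,v=map(int,p)
b=cv2.resize(b[max(0,v-60):v+60,u-50:u+25],(250,400));cv2.imwrite('pics/c3.png',np.hstack([o,b]))
E
```

```text
{'clock': 4.52, 'qpos': [0.16, 0.47, -0.77, 1.39, 0.33, 1.41, -0.99], 'qd': [-0.01, -0.0, 0.02, 0.01, -0.02, -0.01, -0.16], 'effort': [0.14, -57.34, -9.74, -30.09, 0.15, 0.01, 2.0], 'tcp_pos': [610.31, 172.86, 289.31], 'orientation': [0.0, 0.83, 0.56, 0.0], 'force': [-0.72, 0.64, 0.8], 'moment': [-0.03, -0.04, 0.01], 'finger_force': 0.0, 'gripper_width': -0.0}
[349.99365327 229.92869425]
```

View pics/c3.png

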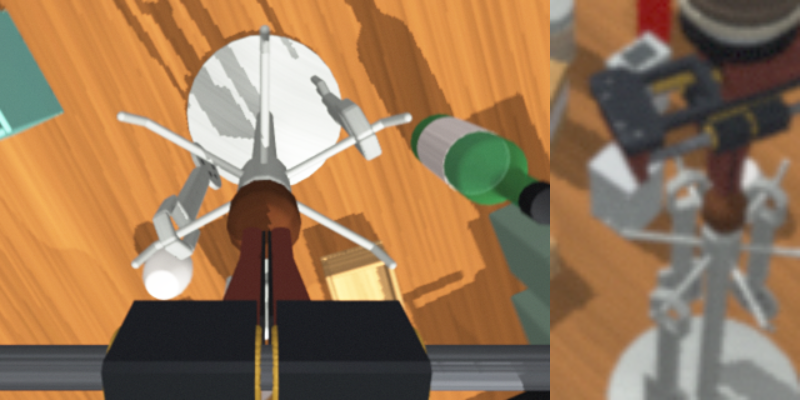

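```bash
python3 - <<'E'
from h import *
im=cv2.imread('pics/w3.png')
s=robot.state();print('tcp',proj('wrist',s['tcp_pos']))
for z in(250,281,296,311):print(z,proj('wrist',(610,173,z)),proj('scene',(610,173,z)))
print('foot',proj('wrist',(610,173,0)))
d=np.load('w2.npz'); c=[d[k] for k in d.files]; print('foot w2',proj('',(610,173,0),c), 'knob',proj('',(610,173,311),c),'scene0 knob',)
a=cv2.resize(im[190:270,260:364],None,fx=5,fy=5,interpolation=2)[:, :520]
b=cv2.imread('pics/s3.png')[195:265,325:375];b=cv2.resize(b,(280,400),interpolation=2);cv2.imwrite('pics/c4.png',np.hstack([a,b]))
E
```

```text
tcp [313.49300349 235.48070491]
250 [312.80042362 213.89040034] [348.96427302 240.68089741]
281 [312.89436646 230.28520412] [349.6505545  233.51246966]
296 [312.94946682 239.90125876] [349.99365327 229.92869425]
311 [313.01275793 250.94675574] [350.34426375 226.26645652]
foot [312.45795411 154.12298934]
foot w2 [310.57343771  91.80797617] knob [308.42575645  93.07964125] scene0 knob
```

View pics/c4.png

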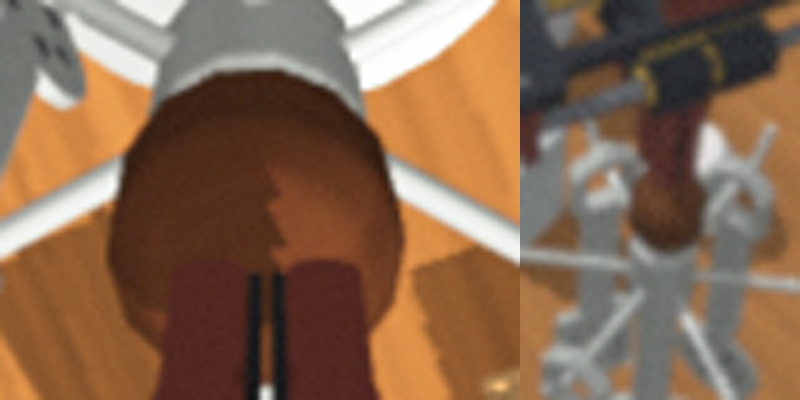

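```bash
python3 -m handwheel '[[0,[0,0,0],0],[0,[0,0,0],0],[0,[0,0,0],0],[0,[0,0,0],0],[0,[0,0,0],0]]' >/dev/null&& python3 -m handwheel '[[0,[0,0,0],0],[0,[0,0,0],0],[0,[0,0,9],0],[0,[0,0,8],0],[0.6,[0,0,0],0]]' && python3 -m handwheel '[[1,[0,0,0],0],[1,[0,0,0],0],[1,[0,0,0],0],[1,[0,0,0],0],[1,[0,0,0],0]]' && python3 -m handwheel '[[1,[0,0,0],0],[1,[0,0,0],0],[1,[0,0,0],0],[1,[0,0,0],0],[1,[0,0,0],0]]' && python3 - <<'E'
from h import *
go(610,173,330); s=robot.state(); print(s['finger_force'],s['force'])
snap('wrist','w4')
E
```

```text
clock: 5.35
tcp_pos: [609.0, 172.1, 268.4]
orientation: [-0.0, 0.828, 0.561, -0.002]
force: [-0.5, -0.9, -0.9]
gripper_width: 56.1
finger_force: 0.0
clock: 5.77
tcp_pos: [609.2, 173.1, 270.9]
orientation: [-0.0, 0.828, 0.561, -0.0]
force: [-2.6, 1.0, -0.7]
gripper_width: 29.7
finger_force: 24.2
clock: 6.18
tcp_pos: [609.3, 173.1, 270.8]
orientation: [-0.0, 0.828, 0.561, -0.0]
force: [-5.4, 1.3, 0.1]
gripper_width: 29.4
finger_force: 24.3
t 6.2 d [  0.1   0.7 -59.2] rows 1.4 spin  cur -21.7 tilt [-0.001  0.   ] tcp [609.3 173.1 270.8] q7 -1.0 w 29.4
24.349245296325535 [-5.40953518  1.26054082  0.10490509]
```

```bash
python3 -m handwheel '[[1,[0,0,0],-4],[1,[0,0,0],-7],[1,[0,0,0],-7],[1,[0,0,0],-7],[1,[0,0,0],-7]]' >/dev/null&& python3 -m handwheel '[[1,[0,0,0],-7],[1,[0,0,0],-7],[1,[0,0,0],-7],[1,[0,0,0],-7],[1,[0,0,0],-7]]'  && python3 -m handwheel '[[1,[0,0,0],-1],[1,[0,0,0],0],[1,[0,0,0],0],[1,[0,0,0],0],[1,[0,0,0],0]]' && python3 - <<'E'
from h import *
go(610,173,330); 
a=snap('wrist','w5');np.savez('w5.npz',*cam('wrist'))
for ang in(127.5,196): t=np.radians(ang);print(proj('wrist',(610+84*np.cos(t),173+84*np.sin(t),262)))
cv2.imwrite('pics/c5.png',cv2.resize(a[40:300,60:580],None,fx=1.5,fy=1.5))
E
```

```text
clock: 7.07
tcp_pos: [613.0, 173.9, 271.8]
orientation: [0.002, 0.379, 0.926, 0.003]
force: [7.9, 6.3, -2.8]
gripper_width: 28.2
finger_force: 23.4
clock: 7.48
tcp_pos: [613.0, 174.0, 271.8]
orientation: [0.002, 0.373, 0.928, 0.003]
force: [6.8, 5.3, -1.7]
gripper_width: 28.6
finger_force: 23.8
t 7.5 d [  1.4  -2.4 -58.2] rows 1.4 spin  cur 46.2 tilt [0.007 0.004] tcp [613.  174.  271.8] q7 0.08 w 28.6
[330.03685812  88.5696382 ]
[185.09149488 161.30625012]
```

View pics/c5.png

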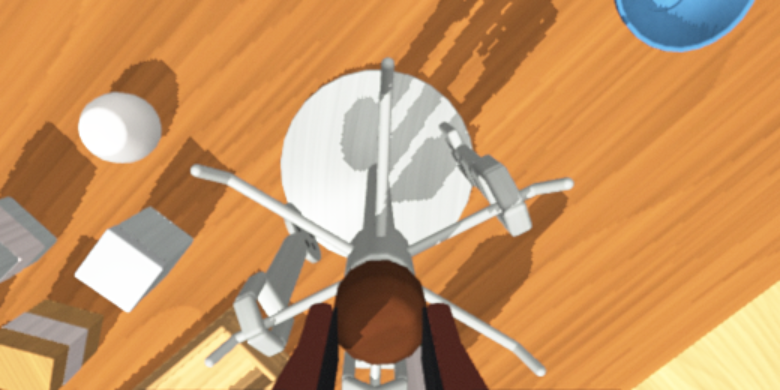

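```bash
python3 -m handwheel '[[0,[0,0,0],0],[0,[0,0,0],0],[0,[0,0,0],0],[0,[0,0,0],0],[0,[0,0,0],0]]' >/dev/null&& python3 -m handwheel '[[0,[0,0,-35],0],[0,[0,0,-40],0],[0,[0,0,-40],0],[0,[0,0,0],0],[0,[0,0,0],0]]'  && python3 - <<'E'
from h import *
go(375,228,400,0)
d=np.load('w5.npz'); c=[d[k] for k in d.files]
W=lambda p:ray('',60+p[0]/1.5,40+p[1]/1.5,262,c)[:2]
for p in((197,172),(387,65),(540,370),(568,185),(215,360)):
    e=W(p)-[610,173];print(p,np.round(W(p)),np.hypot(*e),np.degrees(np.arctan2(e[1],e[0])))
E
```

```text
clock: 8.37
tcp_pos: [610.3, 173.6, 388.3]
orientation: [0.002, 0.373, 0.928, 0.001]
force: [-0.8, -0.5, -0.1]
gripper_width: 86.7
finger_force: 0.0
t 8.4 d [ 207.5 -123.5  -12.5] rows 5.8 spin [46.2] cur 46.2 tilt [0.004 0.001] tcp [610.3 173.6 388.3] q7 0.13 w 86.7
(197, 172) [529. 156.] 82.6140820538778 -167.79663167622513
(387, 65) [552. 237.] 86.02724527280172 132.21438348651824
(540, 370) [693. 197.] 85.89997609330236 16.155197474043288
(568, 185) [635. 257.] 87.87177860432506 73.62137873036525
(215, 360) [589.  97.] 78.72146220125701 -105.72408272575358
```

```bash
python3 -m handwheel '[[0,[34,-20,0],0],[0,[35,-21,0],0],[0,[35,-21,0],0],[0,[35,-21,0],0],[0,[35,-21,0],0]]' >/dev/null&& python3 -m handwheel '[[0,[34,-20,0],0],[0,[0,0,0],7],[0,[0,0,0],7],[0,[0,0,0],7],[0,[0,0,0],7]]' >/dev/null  && python3 -m handwheel '[[0,[0,0,0],7],[0,[0,0,0],7],[0,[0,0,0],4],[0,[0,0,0],0],[0,[0,0,0],0]]' && python3 - <<'E'
from h import *
go(375,228,400,0)
a=snap('wrist','w6');np.savez('w6.npz',*cam('wrist'))
for p in((375,311,106),(375,311,186)):print(proj('wrist',p))
cv2.imwrite('pics/c6.png',cv2.resize(a[0:240,180:440],None,fx=2.5,fy=2.5,interpolation=2))
E
```

```text
clock: 9.62
tcp_pos: [373.6, 226.6, 385.0]
orientation: [-0.0, 0.705, 0.709, -0.001]
force: [-1.0, -0.4, 0.0]
gripper_width: 87.5
finger_force: 0.0
t 9.6 d [  1.4   1.4 -15. ] rows 0.4 spin [0.3] cur 0.3 tilt [-0.001 -0.001] tcp [373.6 226.6 385. ] q7 -0.66 w 87.5
[314.59751205  89.94809863]
[314.89640915  89.82867156]
```

View pics/c6.png

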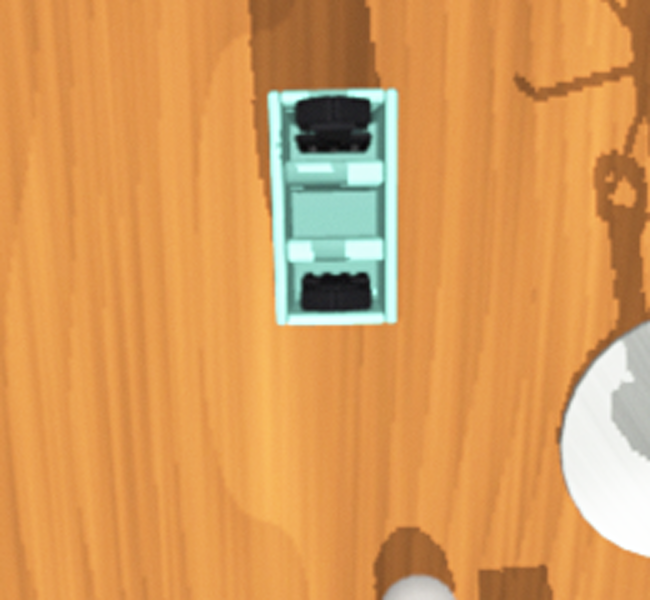

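```bash
python3 - <<'E'
from h import *
d=np.load('w6.npz'); c=[d[k] for k in d.files]
W=lambda p,z:np.round(ray('',180+p[0]/2.5,p[1]/2.5,z,c)[:2],1)
print('A cap',W((294,113),182),W((370,113),182),W((332,98),190),W((332,128),182), 'foot',W((335,140),62))
print('F cap',W((300,293),182),W((371,293),182),W((336,275),190),W((336,310),182))
print('drainer',[W(p,106) for p in((268,90),(397,90),(397,323),(278,323))])
go(378,345,200,0)
E
```

```text
A cap [356.7 355.3] [388.4 355.4] [372.5 360.1] [372.6 349.6] foot [374.1 355.3]
F cap [358.7 282.1] [390.1 282.2] [374.6 290.3] [374.7 274.8]
drainer [array([340.8, 374.2]), array([404.4, 374.5]), array([407.5, 261.4]), array([344.2, 261.1])]
t 9.7 d [118.4   5.3 185.1] rows 5.3 spin [0.4] cur 0.4 tilt [-0.001 -0.001] tcp [373.6 226.7 385.2] q7 -0.66 w 88.0
```

```bash
python3 -m handwheel '[[0,[41,0,0],-1.3],[0,[41,-1,0],0],[0,[41,0,0],0],[0,[5,0,30],0],[0,[0,0,40],0]]' >/dev/null&& python3 -m handwheel '[[0,[0,0,40],0],[0,[0,0,40],0],[0,[0,0,40],0],[0,[0,0,20],0],[0,[0,0,0],0]]' >/dev/null  && python3 -m handwheel '[[0,[0,0,15],0],[0,[0,0,15],0],[0,[0,0,14],0],[0,[0,0,0],0],[0,[0,0,0],0]]' && python3 - <<'E'
from h import *
go(372.5,355,128,1.7)
snap('scene','s7');a=snap('wrist','w7')
u,v=map(int,proj('scene',(372,355,190)));print(u,v)
b=cv2.imread('pics/s7.png')[v-60:v+60,u-75:u+75]
cv2.imwrite('pics/c7.png',np.hstack([cv2.resize(b,(440,352),interpolation=2),cv2.resize(a[150:400,190:440],(352,352))]))
E
```

```text
clock: 10.92
tcp_pos: [370.5, 353.4, 132.3]
orientation: [-0.0, 0.697, 0.717, -0.0]
force: [-0.3, -0.2, 1.0]
gripper_width: 88.1
finger_force: 0.0
t 10.9 d [1.5 2.  4.3] rows 0.1 spin [-0.1] cur 1.6 tilt [-0.  0.] tcp [370.5 353.4 132.3] q7 -1.29 w 88.1
460 242
```

View pics/c7.png

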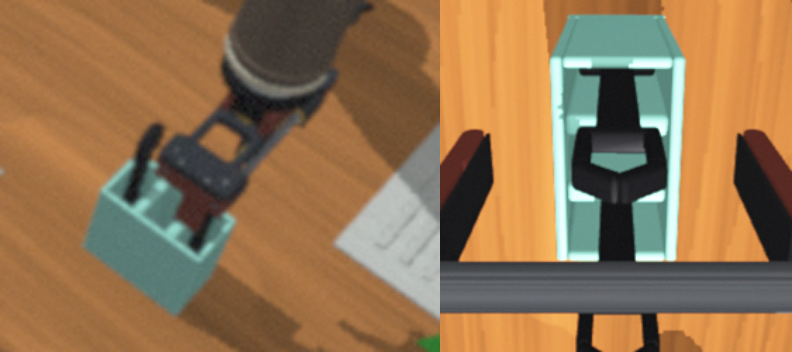

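```bash
python3 -m handwheel '[[0.5,[2,2,4],0],[1,[0,0,0],0],[1,[0,0,0],0],[1,[0,0,0],0],[1,[0,0,0],0]]' >/dev/null&& python3 -m handwheel '[[1,[0,0,0],0],[1,[0,0,0],0],[1,[0,0,0],0],[1,[0,0,0],0],[1,[0,0,0],0]]' && python3 -m handwheel '[[1,[0,0,0],0],[1,[0,0,0],0],[1,[0,0,0],0],[1,[0,0,0],0],[1,[0,0,0],0]]' && python3 - <<'E'
from h import *
go(372.5,355,128,1.7)
a=snap('wrist','w8')
E
```

```text
clock: 11.85
tcp_pos: [372.4, 355.3, 127.9]
orientation: [0.0, 0.698, 0.716, 0.0]
force: [-0.1, -0.1, 1.0]
gripper_width: 31.6
finger_force: 30.0
clock: 12.27
tcp_pos: [372.5, 355.4, 128.0]
orientation: [0.0, 0.698, 0.716, 0.0]
force: [0.5, 0.1, 0.8]
gripper_width: 31.8
finger_force: 30.0
t 12.3 d [-0.4  0.  -0. ] rows 0.0 spin [-0.2] cur 1.5 tilt [0. 0.] tcp [372.5 355.4 128. ] q7 -1.29 w 31.8
```

```bash
python3 -m handwheel '[[1,[0,0,-10],0],[1,[0,0,-25],0],[1,[0,0,-35],0],[1,[0,0,-35],0],[1,[0,0,-35],0]]' >/dev/null&& python3 -m handwheel '[[1,[0,0,-35],0],[1,[0,0,-35],0],[1,[0,0,0],-4],[1,[0,0,0],-7],[1,[0,0,0],-7]]' >/dev/null && python3 -m handwheel '[[1,[0,0,0],-7],[1,[0,0,0],-7],[1,[0,0,0],-7],[1,[0,0,0],-7],[1,[0,0,0],-7]]' >/dev/null && python3 -m handwheel '[[1,[0,0,0],-7],[1,[0,0,0],-7],[1,[0,0,0],-7],[1,[0,0,0],-7],[1,[0,0,0],-7]]' >/dev/null && python3 -m handwheel '[[1,[0,0,0],-7],[1,[0,0,0],-7],[1,[0,0,0],-7],[1,[0,0,0],0],[1,[0,0,0],0]]' && python3 - <<'E'
from h import *
go(450,134,338,103.5)
E
```

```text
clock: 14.4
tcp_pos: [372.2, 355.3, 338.3]
orientation: [0.0, -0.176, 0.984, 0.0]
force: [-0.5, 0.3, -0.4]
gripper_width: 31.7
finger_force: 30.0
t 14.4 d [   3.9 -234.6    0.3] rows 5.6 spin [6.8] cur 110.3 tilt [0. 0.] tcp [372.2 355.3 338.3] q7 0.65 w 31.7
```

```bash
python3 - <<'E'
from h import *
from scipy.optimize import least_squares
d=np.load('w5.npz'); c=[d[k] for k in d.files]
P=np.array([ray('',60+p[0]/1.5,40+p[1]/1.5,262,c)[:2] for p in((197,172),(387,65),(540,370),(568,185),(215,360))])
off=np.radians([0,-60,-180,-120,60])
f=least_squares(lambda v:(P-np.c_[v[0]+v[3]*np.cos(v[2]+off),v[1]+v[3]*np.sin(v[2]+off)]).ravel(),[610,173,3.38,84]);print(f.x,np.degrees(f.x[2]),f.fun.round(1))
# scene edge: sample thin bright wire in top image at radii 30..80 around hook5
im=cv2.cvtColor(snap('top','t9'),cv2.COLOR_BGR2HSV).astype(float)
c=cam('top')
for r in(35,45,55,65,72):
    row=[]
    for a in np.arange(182,208,1.0):
        t=np.radians(a);u=proj('top',(610+r*np.cos(t),173+r*np.sin(t),250),c).astype(np.float32)
        row.append(cv2.getRectSubPix(im[:,:,1].astype(np.float32),(1,1),(float(u[0]),float(u[1])))[0,0])
    print(r,np.array(row).astype(int))
E
```

```text
[611.16019686 176.70929946   3.38872878  83.82557767] 194.15985673770334 [-0.6 -0.7 -0.6 -0.1  0.1 -0.3  0.7 -0.   0.4  1.2]
35 [9 9 9 8 7 6 6 5 5 6 6 6 6 6 5 5 6 7 7 8 9 9 9 8 8 8]
45 [ 7  7  7  7  7  8 10 12 10  8  6  5  6  7  7  8  9  9 10  9  9  8  8  8
  8  9]
55 [5 5 6 5 5 5 5 5 5 6 7 8 8 8 8 8 8 8 8 7 6 6 6 7 8 9]
65 [ 9  8  7  6  5  6  8  9  8  7  6  5  5  7  8  8  8  9  9  8  8  8  8  8
 10  8]
72 [7 4 4 4 5 6 7 7 7 6 6 7 8 7 5 3 5 8 8 8 9 9 8 8 8 9]
```

```bash
python3 - <<'E'
from h import *
go(474.8,140.2,338,104.2)
E
```

```text
t 14.4 d [-2.160e+01 -2.373e+02  2.000e-01] rows 5.7 spin [6.1] cur 110.3 tilt [0. 0.] tcp [372.3 355.3 338.2] q7 0.65 w 31.7
```

```bash
python3 -m handwheel '[[1,[-3,-34,0],0],[1,[-3,-34,0],0],[1,[-3,-34,0],0],[1,[-3,-34,0],0],[1,[-3,-34,0],0]]' >/dev/null&& python3 -m handwheel '[[1,[-3,-34,0],0],[1,[-4,-33,0],0],[1,[0,0,0],6],[1,[0,0,0],0],[1,[0,0,0],0]]' >/dev/null && python3 -m handwheel '[[1,[0,0,30],0],[1,[0,0,40],0],[1,[0,0,36],0],[1,[0,0,20],0],[1,[0,0,0],0]]' && python3 - <<'E'
from h import *
go(550.4,159.3,212,104.2)
E
```

```text
clock: 15.7
tcp_pos: [473.2, 141.3, 208.5]
orientation: [-0.003, -0.129, 0.992, -0.001]
force: [-0.2, -0.4, -1.0]
gripper_width: 31.7
finger_force: 30.0
t 15.7 d [-79.2  -2.3  -3.9] rows 1.9 spin [0.6] cur 104.8 tilt [-0.005 -0.002] tcp [473.2 141.3 208.5] q7 0.99 w 31.7
```

```bash
python3 -m handwheel '[[1,[0,-2,0],0],[1,[-20,0,0],0],[1,[-20,0,0],0],[1,[0,0,0],0],[1,[0,0,0],0]]' && python3 - <<'E'
from h import *
go(550.4,159.3,212,104.2)
E
```

```text
clock: 16.12
tcp_pos: [516.2, 150.8, 213.8]
orientation: [0.001, -0.127, 0.992, 0.001]
force: [-0.7, 0.9, -0.2]
gripper_width: 31.5
finger_force: 30.0
t 16.1 d [-35.2  -0.4   1.9] rows 0.8 spin [0.4] cur 104.6 tilt [0.002 0.002] tcp [516.2 150.8 213.8] q7 0.98 w 31.5
```

```bash
python3 -m handwheel '[[1,[-10,0,2],0],[1,[-10,0,0],0],[1,[-10,0,0],0],[1,[-5,0,0],0],[1,[0,0,0],0]]' && python3 -m handwheel '[[1,[0,0,6],0],[1,[0,0,6],0],[1,[0,0,3],0],[1,[0,0,0],0],[1,[0,0,0],0]]' && python3 - <<'E'
from h import *
go(550.4,159.3,194,104.2)
s=robot.state();print(s['force'],s['moment'])
E
```

```text
clock: 16.53
tcp_pos: [550.3, 158.4, 209.8]
orientation: [0.0, -0.126, 0.992, 0.0]
force: [-0.4, 0.3, -1.0]
gripper_width: 31.7
finger_force: 30.0
clock: 16.95
tcp_pos: [548.9, 157.8, 194.6]
orientation: [-0.0, -0.127, 0.992, -0.0]
force: [0.1, 0.2, 0.1]
gripper_width: 31.7
finger_force: 30.0
t 16.9 d [-1.8  1.1  0.6] rows 0.1 spin [0.3] cur 104.5 tilt [-0. -0.] tcp [548.9 157.8 194.6] q7 0.96 w 31.7
[0.08473578 0.21184642 0.08217013] [ 0.13429438 -0.10383422  0.02818228]
```

```bash
python3 -m handwheel '[[1,[-1,1,2],0],[1,[0,0,2],0],[1,[0,0,0],0],[1,[0,0,0],0],[1,[0,0,0],0]]' && python3 - <<'E'
from h import *
a=snap('scene','s10');u,v=map(int,proj('scene',(550,159,250)));print(u,v)
b=snap('wrist','w10')
cv2.imwrite('pics/c10.png',np.hstack([cv2.resize(a[v-45:v+75,u-60:u+60],(400,400),interpolation=2),cv2.resize(b[80:400,160:480],(400,400))]))
E
```

```text
clock: 17.37
tcp_pos: [550.4, 160.5, 192.3]
orientation: [0.001, -0.127, 0.992, 0.001]
force: [-1.2, 0.7, 8.2]
gripper_width: 31.6
finger_force: 30.0
361 223
```

View pics/c10.png

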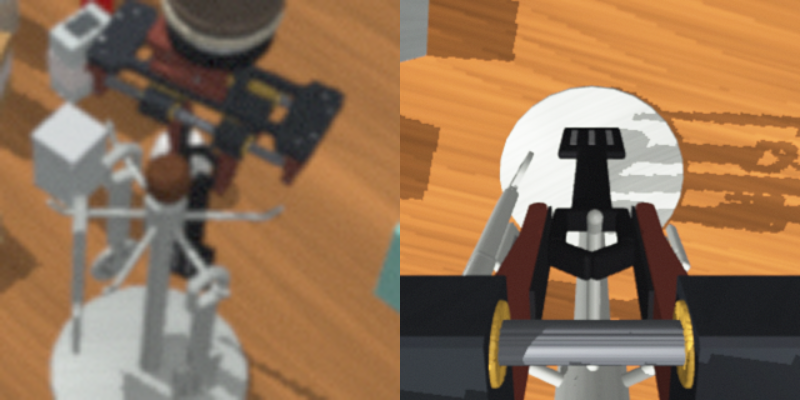

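```bash
python3 -m handwheel '[[0.5,[0,0,0],0],[0.5,[0,0,0],0],[0.5,[0,0,0],0],[0.5,[0,0,0],0],[0.5,[0,0,0],0]]' && python3 -m handwheel '[[0.5,[0,0,-10],0],[0.5,[0,0,-20],0],[0.5,[0,0,-35],0],[0.5,[0,0,-35],0],[0,[0,0,-30],0]]' && python3 - <<'E'
from h import *
go(610.5,174.5,400,104.2)
a=snap('wrist','w11');np.savez('w11.npz',*cam('wrist'))
# is black utensil at front? count dark pixels around front column in wrist picture
for z in(240,200,150,100): 
    u,v=proj('wrist',(550.4,159.3,z)).astype(int); print(z,u,v,a[max(v-2,0):v+3,u-2:u+3].mean((0,1)).astype(int) if v<400 else '')
E
```

```text
clock: 17.88
tcp_pos: [549.9, 159.0, 190.7]
orientation: [-0.0, -0.126, 0.992, -0.0]
force: [-0.5, 0.6, 1.2]
gripper_width: 44.2
finger_force: 0.0
clock: 18.3
tcp_pos: [549.7, 159.6, 323.8]
orientation: [0.0, -0.127, 0.992, 0.0]
force: [0.6, -0.5, 0.4]
gripper_width: 47.9
finger_force: 0.0
t 18.3 d [-62.7  -0.8 -76.2] rows 2.4 spin [0.4] cur 104.6 tilt [0.001 0.001] tcp [549.7 159.6 323.8] q7 1.05 w 47.9
240 310 191 [71 71 71]
200 310 179 [56 57 56]
150 310 168 [20 19 18]
100 311 159 [78 79 78]
```

```bash
python3 -m handwheel '[[0,[-31,0,0],0],[0,[-32,-1,0],0],[0,[0,0,0],0],[0,[0,0,0],0],[0,[0,0,0],0]]' && python3 -m handwheel '[[0,[0,0,20],0],[0,[0,0,20],0],[0,[0,0,20],0],[0.7,[0,0,0],0],[1,[0,0,0],0]]' && python3 -m handwheel '[[1,[0,0,0],0],[1,[0,0,0],0],[1,[0,0,0],0],[1,[0,0,0],0],[1,[0,0,0],0]]' && python3 -m handwheel '[[1,[0,0,0],0],[1,[0,0,0],0],[1,[0,0,0],0],[1,[0,0,0],0],[1,[0,0,0],0]]'; python3 - <<'E'
from h import *
go(610.5,174.5,400,44)
E
```

```text
clock: 18.77
tcp_pos: [610.5, 174.7, 321.0]
orientation: [-0.0, -0.127, 0.992, 0.0]
force: [-0.5, 0.7, 0.0]
gripper_width: 84.7
finger_force: 0.0
clock: 19.18
tcp_pos: [610.4, 173.5, 261.1]
orientation: [-0.001, -0.127, 0.992, -0.0]
force: [0.4, -0.4, 0.9]
gripper_width: 77.8
finger_force: 0.0
clock: 19.6
tcp_pos: [611.3, 174.3, 261.5]
orientation: [0.0, -0.126, 0.992, 0.0]
force: [0.6, 0.7, 0.3]
gripper_width: 44.7
finger_force: 0.0
clock: 20.02
tcp_pos: [610.6, 176.6, 261.2]
orientation: [0.0, -0.128, 0.992, 0.002]
force: [-1.6, 6.0, -1.1]
gripper_width: 32.6
finger_force: 30.0
t 20.0 d [   0.5   -1.5 -138.8] rows 3.3 spin [60.7] cur 104.7 tilt [-0.     0.003] tcp [610.6 176.6 261.2] q7 1.02 w 32.6
```

```bash
python3 -m handwheel '[[1,[0,1,0],-2],[1,[0,0,0],-4],[1,[0,0,0],-5],[1,[0,0,0],-5],[1,[0,0,0],-5]]' >/dev/null && python3 -m handwheel '[[1,[0,0,0],-5],[1,[0,0,0],-5],[1,[0,0,0],-5],[1,[0,0,0],-5],[1,[0,0,0],-5]]' >/dev/null && python3 -m handwheel '[[1,[0,0,0],-5],[1,[0,0,0],-5],[1,[0,0,0],-3],[1,[0,0,0],-2],[1,[0,0,0],0]]' && python3 -m handwheel '[[0,[0,0,0],0],[0,[0,0,0],0],[0,[0,0,0],0],[0,[0,0,0],0],[0,[0,0,0],0]]' && python3 -m handwheel '[[0,[0,0,-30],0],[0,[0,0,-35],0],[0,[0,0,-35],0],[0,[0,0,-20],0],[0,[0,0,0],0]]' && python3 - <<'E'
from h import *
go(374.5,212,385,1.7)
a=snap('wrist','w12');np.savez('w12.npz',*cam('wrist'))
E
```

```text
clock: 21.27
tcp_pos: [610.5, 176.6, 261.2]
orientation: [0.001, -0.614, 0.79, 0.001]
force: [-1.0, 3.9, 0.8]
gripper_width: 32.2
finger_force: 30.0
clock: 21.68
tcp_pos: [611.1, 174.5, 260.8]
orientation: [-0.0, -0.612, 0.791, -0.0]
force: [-0.3, 1.1, 0.8]
gripper_width: 62.5
finger_force: 0.0
clock: 22.1
tcp_pos: [611.3, 176.4, 385.9]
orientation: [0.003, -0.612, 0.791, -0.001]
force: [-0.5, 0.9, -0.1]
gripper_width: 87.6
finger_force: 0.0
t 22.1 d [ 24.8 238.2  -0.3] rows 5.7 spin [-16.2] cur 165.5 tilt [0.005 0.003] tcp [611.3 176.4 385.9] q7 2.06 w 87.6
```

```bash
python3 - <<'E'
from h import *
go(374.5,282.2,386,1.7)
# measure hook4 angle from w12: find bright wire near radius
d=np.load('w12.npz'); c=[d[k] for k in d.files]
g=cv2.cvtColor(cv2.imread('pics/w12.png'),cv2.COLOR_BGR2HSV)[:,:,1].astype(np.float32)
for ax in ((611,176),):
  for r in(60,66,72):
    row=[]
    for a in np.arange(184,206,1.0):
        t=np.radians(a);u=proj('',(ax[0]+r*np.cos(t),ax[1]+r*np.sin(t),250),c)
        row.append(cv2.getRectSubPix(g,(1,1),(float(u[0]),float(u[1])))[0,0])
    print(r,u.astype(int),np.array(row).astype(int))
E
```

```text
t 22.1 d [-43.7 255.7  -3.4] rows 6.2 spin [-16.2] cur 165.5 tilt [0.003 0.001] tcp [611.2 175.9 383.3] q7 2.06 w 87.8
60 [363 140] [169 170 171 171 171 172 171 174 171  99  16   3   1   2  68 134  76  21
   5   3   3   3]
66 [368 136] [170 171 171 171 170 169 172 171 171 116  16   2   2  15 102 171 173 173
 171 171 168 171]
72 [373 132] [170 172 170 171 173 170 171 174 174 140  19   2   1  23 128 171 171 169
 170 173 172 173]
```

```bash
python3 -m handwheel '[[0,[-6,36,0],0],[0,[-6,37,0],0],[0,[-6,37,0],0],[0,[-6,37,0],0],[0,[-6,36,0],0]]' >/dev/null&& python3 -m handwheel '[[0,[-7,36,0],0],[0,[-7,37,0],0],[0,[0,0,0],-5],[0,[0,0,0],-6],[0,[0,0,0],-5]]' >/dev/null && python3 -m handwheel '[[0,[0,0,40],0],[0,[0,0,40],0],[0,[0,0,40],0],[0,[0,0,40],0],[0,[0,0,0],0]]' && python3 - <<'E'
from h import *
go(374.5,282.2,128,1.7)
E
```

```text
clock: 23.4
tcp_pos: [371.1, 277.1, 214.0]
orientation: [0.005, 0.716, -0.698, -0.001]
force: [-0.4, -0.9, -0.8]
gripper_width: 87.7
finger_force: 0.0
t 23.4 d [-5.6 -4.2 85.9] rows 2.1 spin [-0.2] cur -178.5 tilt [-0.009 -0.007] tcp [371.1 277.1 214. ] q7 2.04 w 87.7
```

```bash
python3 -m handwheel '[[0,[0,0,0],0],[0,[0,0,0],0],[0,[0,0,0],0],[0,[0,0,0],0],[0,[0,0,0],0]]' >/dev/null; python3 - <<'E'
from h import *
go(374.5,282.2,128,1.7)
E
```

```text
t 23.8 d [ 0.   0.5 94.3] rows 2.3 spin [-0.2] cur -178.5 tilt [0.002 0.001] tcp [374.8 282.1 222.3] q7 2.04 w 87.6
```

```bash
python3 -m handwheel '[[0,[0,0,38],0],[0,[0,0,38],0],[0,[0,0,18],0],[0,[0,0,0],0],[0.5,[0,0,0],0]]' >/dev/null&& python3 -m handwheel '[[1,[0,0,0],0],[1,[0,0,0],0],[1,[0,0,0],0],[1,[0,0,0],0],[1,[0,0,0],0]]' && python3 -m handwheel '[[1,[0,0,0],0],[1,[0,0,0],0],[1,[0,0,0],0],[1,[0,0,0],0],[1,[0,0,0],0]]' && python3 - <<'E'
from h import *
go(374.5,282.2,128,1.7); print(robot.state()['finger_force'])
E
```

```text
clock: 24.65
tcp_pos: [374.4, 281.7, 127.5]
orientation: [-0.0, 0.716, -0.698, 0.0]
force: [-0.2, -0.4, 0.2]
gripper_width: 51.2
finger_force: 0.0
clock: 25.07
tcp_pos: [374.1, 281.7, 127.0]
orientation: [-0.0, 0.717, -0.698, 0.0]
force: [0.5, 0.3, 1.1]
gripper_width: 31.7
finger_force: 30.0
t 25.1 d [-0.5 -0.4 -1. ] rows 0.0 spin [-0.2] cur -178.5 tilt [0. 0.] tcp [374.1 281.7 127. ] q7 1.92 w 31.7
30.00003509223461
```

```bash
python3 -m handwheel '[[1,[0,0,-10],0],[1,[0,0,-25],0],[1,[0,0,-35],0],[1,[0,0,-35],0],[1,[0,0,-35],0]]' >/dev/null&& python3 -m handwheel '[[1,[0,0,-30],0],[1,[0,0,0],4],[1,[0,0,0],7],[1,[0,0,0],7],[1,[0,0,0],7]]' >/dev/null && python3 -m handwheel '[[1,[0,0,0],7],[1,[0,0,0],7],[1,[0,0,0],7],[1,[0,0,0],7],[1,[0,0,0],7]]' >/dev/null && python3 -m handwheel '[[1,[0,0,0],7],[1,[0,0,0],7],[1,[0,0,0],2],[1,[0,0,0],0],[1,[0,0,0],0]]' && python3 - <<'E'
from h import *
go(476.1,138.6,297,105.5)
E
```

```text
clock: 26.73
tcp_pos: [373.7, 281.8, 297.3]
orientation: [0.0, -0.136, 0.991, 0.0]
force: [0.4, -0.2, -0.6]
gripper_width: 31.5
finger_force: 30.0
t 26.7 d [ -59.9 -165.5    0.3] rows 4.2 spin [0.2] cur 105.7 tilt [0. 0.] tcp [373.7 281.8 297.3] q7 0.94 w 31.5
```

```bash
python3 -m handwheel '[[1,[-12,-33,0],0],[1,[-12,-33,0],0],[1,[-12,-33,0],0],[1,[-12,-33,0],0],[1,[-12,-33.5,0],0]]' >/dev/null&& python3 -m handwheel '[[1,[0,0,0],0],[1,[0,0,30],0],[1,[0,0,30],0],[1,[0,0,26],0],[1,[0,0,0],0]]' >/dev/null && python3 -m handwheel '[[1,[0,0,0],0],[1,[0,0,0],0],[1,[0,0,0],0],[1,[0,0,0],0],[1,[0,0,0],0]]' && python3 - <<'E'
from h import *
go(551.3,159.4,211,105.5)
E
```

```text
clock: 27.98
tcp_pos: [476.7, 138.5, 212.0]
orientation: [0.001, -0.135, 0.991, -0.0]
force: [0.8, 0.0, -0.2]
gripper_width: 31.8
finger_force: 30.0
t 28.0 d [-77.4   0.2   1.2] rows 1.9 spin [0.] cur 105.5 tilt [0.002 0.   ] tcp [476.7 138.5 212. ] q7 1.21 w 31.8
```

```bash
python3 -m handwheel '[[1,[-20,0,1],0],[1,[-20,0,0],0],[1,[-13,0,0],0],[1,[-12,0,0],0],[1,[-12,0,0],0]]' && python3 -m handwheel '[[1,[0,0,0],0],[1,[0,0,6],0],[1,[0,0,6],0],[1,[0,0,4],0],[1,[0,0,0],0]]' && python3 -m handwheel '[[1,[0,0,2],0],[1,[0,0,2],0],[1,[0,0,0],0],[1,[0,0,0],0],[1,[0,0,0],0]]' && python3 - <<'E'
from h import *
go(551.3,159.4,191,105.5);snap('wrist','w13')
E
```

```text
clock: 28.4
tcp_pos: [551.2, 159.0, 210.4]
orientation: [0.0, -0.135, 0.991, 0.0]
force: [0.6, -0.3, -0.7]
gripper_width: 31.5
finger_force: 30.0
clock: 28.82
tcp_pos: [549.3, 158.2, 192.8]
orientation: [-0.001, -0.135, 0.991, -0.0]
force: [-0.3, -0.2, -1.6]
gripper_width: 32.2
finger_force: 30.0
clock: 29.23
tcp_pos: [550.5, 159.7, 191.1]
orientation: [0.001, -0.135, 0.991, 0.0]
force: [-1.6, 0.8, 5.2]
gripper_width: 31.4
finger_force: 30.0
t 29.2 d [-0.7 -0.5  0.1] rows 0.0 spin [0.1] cur 105.6 tilt [0.002 0.001] tcp [550.5 159.7 191.1] q7 1.14 w 31.4
```

```bash
python3 -m handwheel '[[0.5,[0,0,0],0],[0.5,[0,0,0],0],[0.5,[0,0,0],0],[0.5,[0,0,0],0],[0.5,[0,0,0],0]]' && python3 -m handwheel '[[0.5,[0,0,-10],0],[0.5,[0,0,-20],0],[0.5,[0,0,-35],0],[0.5,[0,0,-35],0],[0.5,[0,0,-30],0]]' && python3 -m handwheel '[[0,[0,0,-30],0],[0,[0,0,-30],0],[0,[0,0,0],0],[0,[0,0,0],0],[0,[0,0,0],0]]' && python3 - <<'E'
from h import *
go(455.9,-146.8,378.5,-89.6)
a=snap('wrist','w14')
for z in(240,200,150,100): 
    u,v=proj('wrist',(551.3,159.4,z)).astype(int); print(z,u,v,a[max(v-2,0):v+3,u-2:u+3].mean((0,1)).astype(int) if v<400 else '')
E
```

```text
clock: 29.7
tcp_pos: [550.3, 158.7, 189.8]
orientation: [-0.0, -0.135, 0.991, -0.0]
force: [-0.5, 0.8, 0.0]
gripper_width: 43.6
finger_force: 0.0
clock: 30.12
tcp_pos: [550.2, 159.2, 322.9]
orientation: [0.001, -0.135, 0.991, 0.0]
force: [0.4, 1.5, 0.4]
gripper_width: 43.9
finger_force: 0.0
clock: 30.53
tcp_pos: [550.1, 158.7, 379.7]
orientation: [-0.0, -0.135, 0.991, -0.0]
force: [-1.1, -0.3, -0.6]
gripper_width: 73.6
finger_force: 0.0
t 30.5 d [ 172.6 -269.1    1.3] rows 7.7 spin [15.1] cur 105.5 tilt [-0. -0.] tcp [550.1 158.7 379.7] q7 1.24 w 73.6
240 313 181 [37 35 34]
200 313 172 [185 190 188]
150 313 163 [187 192 190]
100 313 156 [19 18 18]
```

```bash
python3 - <<'E'
from h import *
for n in('w11','w14'):
    g=cv2.imread(f'pics/{n}.png').max(2)[96:246:3,262:366:2]
    print(n);print('\n'.join(f'{96+3*i} '+''.join('#' if p<60 else '+' if p<110 else '.' for p in r) for i,r in enumerate(g)))
E
```

```text
w11
96 ....................................................
99 ....................................................
102 ....................................................
105 ....................................................
108 ....................................................
111 ....................................................
114 ....................................................
117 ....................................................
120 ....................................................
123 ....................................................
126 ....................................................
129 ....................................................
132 ....................................................
135 ....................................................
138 ....................................................
141 ....................................................
144 ....................................................
147 ....................................................
150 ....................................................
153 ...........
[... 3903 characters left out ...]
................
210 ##...+..............................................
213 #+.....+............................................
216 +.....+.............................................
219 .........+..........................................
222 ....................................................
225 ....................................................
228 ....................................................
231 ....................................................
234 ....................................................
237 ....................................................
240 ....................................................
243 ....................................................
```

```bash
python3 -m handwheel '[[0,[21,-33,0],0],[0,[22,-34,0],0],[0,[22,-34,0],0],[0,[22,-34,0],0],[0,[22,-34,0],7]]' >/dev/null; python3 -m handwheel '[[0,[-5.9,-40,1],7],[0,[-9.5,-39,0],7],[0,[-7,-20,0],7],[0,[0,0,0],7],[0,[0,0,0],7]]' ; for i in 1 2 3 4; do :; done; python3 -m handwheel '[[0,[0,0,0],7],[0,[0,0,0],7],[0,[0,0,0],7],[0,[0,0,0],7],[0,[0,0,0],7]]' >/dev/null; python3 -m handwheel '[[0,[0,0,0],7],[0,[0,0,0],7],[0,[0,0,0],7],[0,[0,0,0],7],[0,[0,0,0],7]]' >/dev/null; python3 -m handwheel '[[0,[0,0,0],7],[0,[0,0,0],7],[0,[0,0,0],7],[0,[0,0,0],7],[0,[0,0,0],7]]' >/dev/null; python3 -m handwheel '[[0,[0,0,0],7],[0,[0,0,0],7],[0,[0,0,0],7],[0,[0,0,0],7],[0,[0,0,0],7]]' >/dev/null;  python3 - <<'E'
from h import *
go(455.9,-146.8,378.5,-89.6)
E
```

```text
clock: 31.42
tcp_pos: [517.3, -133.5, 376.9]
orientation: [-0.002, 0.234, 0.972, 0.0]
force: [0.4, 0.6, 0.1]
gripper_width: 87.6
finger_force: 0.0
t 33.1 d [-63.3   1.1  -0.9] rows 1.5 spin [12.8] cur -76.8 tilt [-0.002  0.001] tcp [ 517.3 -131.2  377.5] q7 -1.26 w 88.0
```

```bash
python3 -m handwheel '[[0,[-31,0.5,0],0],[0,[-32,0.5,-1],6.4],[0,[0,0,0],6.4],[0,[0,0,0],0],[0,[0,0,0],0]]' >/dev/null; python3 - <<'E'
from h import *
go(455.9,-146.8,378.5,-89.6)
a=snap('wrist','w15');np.savez('w15.npz',*cam('wrist'))
b=cv2.imread('pics/w1.png')
d=np.load('w1.npz');c1=[d[k] for k in d.files];c2=cam('wrist')
# template-match every top face from w1 in w15
g1,g2=[cv2.cvtColor(x,cv2.COLOR_BGR2GRAY) for x in(b,a)]
for n,x,y,z in(('square',517,-16.7,80),('carton',513.2,-143.4,84),('tall',426.7,-96.2,88),('spice',503,-271.8,88),('squat',435.8,-213.2,78),('timer',437,45,40)):
    u=np.round(proj('',(x,y,z),c1)).astype(int);e=proj('',(x,y,z),c2)
    t=b[u[1]-24:u[1]+25,u[0]-24:u[0]+25]; r=cv2.matchTemplate(a[:250],t,cv2.TM_CCOEFF_NORMED)
    _,s,_,l=cv2.minMaxLoc(r); print(n,round(s,3),'found',np.array(l)+24-(u-proj('',(x,y,z),c1)),'expected',e.round(1))
E
```

```text
t 33.5 d [-0.8 -0.   0.8] rows 0.0 spin [0.5] cur -89.1 tilt [-0.001  0.   ] tcp [ 456.7 -146.8  379.3] q7 -1.37 w 88.0
square 0.986 found [218.28414624 106.3297262 ] expected [218.4 107. ]
carton 0.948 found [311.71134999 110.81544989] expected [311.5 111.5]
tall 0.995 found [277.09091248 174.0266139 ] expected [277.3 174.1]
spice 0.699 found [421.96977784  87.22859539] expected [406.3 120.9]
squat 0.993 found [359.34994428 167.59655168] expected [359.4 167.6]
timer 0.997 found [187.73674    159.01220278] expected [188.2 159.1]
```

```bash
python3 - <<'E'
from h import *
for n in('w1','w15'):
    a=cv2.imread(f'pics/{n}.png'); m=((a.max(2)<60)*255).astype(np.uint8)[:200,350:470]
    k,l,s,ce=cv2.connectedComponentsWithStats(m)
    d=np.load(n+'.npz');c=[d[k] for k in d.files]
    for i in range(1,k):
        if s[i,4]>300:
            x,y,w,h,A=s[i]; print(n,s[i],ce[i]+[350,0],ray('',x+350+(w-1)/2,y+(h-1)/2,88,c), w*w*3.14/4)
E
```

```text
w1 [ 39 103  34  33 829] [404.43425814 119.20506634] [ 503.29764941 -271.14185029   88.        ] 907.46
w15 [ 54  70  28  34 587] [415.62691652  89.14480409] [ 547.45057192 -282.33779329   88.        ] 615.44
```

```bash
python3 - <<'E'
from h import *
a=cv2.imread('pics/w15.png'); h=cv2.cvtColor(a,cv2.COLOR_BGR2HSV)
for y in range(62,112,2): print(y,' '.join(f'{h[y,x,2]:3d}' for x in range(396,450,2)))
E
```

```text
62 165 166 166 166 166 164 163 166 165 164 165 163 164 163 163 163 162 163 161 163 163 164 163 162 158 163 161
64 160 161 160 162 163 160 161 163 162 164 163 164 163 164 163 165 165 165 167 165 166 166 162 164 163 164 162
66 155 156 156 157 157 157 156 157 157 159 157 158 161 160 160 161 161 160 158 159 160 162 162 162 162 159 163
68 157 158 158 157 157 156 157 159 156 159 157 158 158 158 142 153 157 158 158 160 159 159 157 157 156 156 158
70 185 167 167 168 168 165 168 166 160 151 131 103  63  54  56  58  65  99 145 163 162 163 159 158 150 182 213
72 242 211 188 168 158 148 135 118  83  33  36  59  60  62  61  61  66  65  63 118 149 153 190 191 193 231 230
74 228 225 185 118 113 111 108  72  27  48  57  61  60  61  59  63  66  67  68  69 127 189 230 230 229 229 229
76 147 129 110 114 112 115  62  21  49  59  57  59  60  60  61  61  63  63  66  67  73 202 228 227 226 226 227
78 130 110 112 109 110  81  22  36  56  58  59  57  63  59  62  62  64  66  66  67  68 122 222 224 224 223 224
80 112 110 109 111 110  28  27  54  56  57  56  58  57  60  62  64  64  65  66  68  67  72 210 228 22
[... 980 characters left out ...]
 151 162 161 161 162 234 233
100 161 126 100  96 100  99  62  20  41  53  54  53  52  55  58  57  56  57  97 231 205 166 165 164 168 237 237
102 169 167 157 134 116 115  97  69  36  35  49  50  53  53  55  55  89 142 230 239 238 201 163 164 163 225 237
104 208 207 208 234 242 242 162 152 137 126 166 138 123 150 159 185 238 236 235 235 234 163 159 158 156 216 233
106 240 240 240 240 240 239 169 167 166 172 240 239 239 239 236 230 229 229 229 229 230 155 154 152 150 210 230
108 233 234 234 235 231 228 152 151 152 155 229 228 228 228 229 228 228 228 227 228 228 153 151 151 153 162 172
110 226 227 227 226 226 228 152 152 151 155 227 227 227 227 206 204 204 203 152 151 154 145 146 152 167 173 174
```

```bash
python3 - <<'E'
from h import *
d=np.load('w15.npz');c=[d[k] for k in d.files]
p=ray('',423.3,86.4,88,c);print(p)
go(p[0],p[1],379,0)
E
```

```text
[ 547.69207392 -289.95240717   88.        ]
t 33.5 d [ 88.2 144.8   0. ] rows 4.1 spin [-89.] cur -89.0 tilt [-0.001  0.001] tcp [ 457.1 -146.6  379.2] q7 -1.37 w 87.7
```

```bash
python3 -m handwheel '[[0,[22,36,0],0],[0,[22,36,0],0],[0,[22,36,0],0],[0,[22.5,37,0],0],[0,[0,0,0],-7]]' >/dev/null; python3 -m handwheel '[[0,[0,0,0],-7],[0,[0,0,0],-7],[0,[0,0,0],-7],[0,[0,0,0],-7],[0,[0,0,0],-7]]' >/dev/null; python3 -m handwheel '[[0,[0,0,0],-7],[0,[0,0,0],-7],[0,[0,0,0],-7],[0,[0,0,0],-7],[0,[0,0,0],-7]]' >/dev/null;python3 -m handwheel '[[0,[0,0,35],-7],[0,[0,0,40],-2],[0,[0,0,40],0],[0,[0,0,40],0],[0,[0,0,0],0]]' >/dev/null;python3 -m handwheel '[[0,[0,0,0],0],[0,[0,0,0],0],[0,[0,0,0],0],[0,[0,0,0],0],[0,[0,0,0],0]]' >/dev/null; python3 - <<'E'
from h import *
go(547.7,-290,24,-3.7)
E
```

```text
t 35.6 d [ -1.4   0.7 202.9] rows 4.9 spin [0.4] cur -3.3 tilt [ 0.003 -0.001] tcp [ 546.6 -288.3  226.9] q7 0.15 w 87.7
```

```bash
python3 -m handwheel '[[0,[-1.5,1,40],0],[0,[0,0,40],0],[0,[0,0,40],0],[0,[0,0,40],0],[0,[0,0,25],0]]' ; python3 -m handwheel '[[0,[0,0,18],0],[0,[0,0,0],0],[0.5,[0,0,0],0],[1,[0,0,0],0],[1,[0,0,0],0]]'; python3 -m handwheel '[[1,[0,0,0],0],[1,[0,0,0],0],[1,[0,0,0],0],[1,[0,0,0],0],[1,[0,0,0],0]]';  python3 - <<'E'
from h import *
go(631.5,-242.4,150,-3.7); print(robot.state()['finger_force'])
E
```

```text
clock: 36.05
tcp_pos: [545.2, -289.4, 37.1]
orientation: [-0.001, 0.727, 0.687, -0.0]
force: [-0.4, 0.4, 0.3]
gripper_width: 87.8
finger_force: 0.0
clock: 36.47
tcp_pos: [548.0, -290.2, 24.1]
orientation: [0.002, 0.727, 0.687, 0.001]
force: [-0.1, 0.1, 0.7]
gripper_width: 71.0
finger_force: 0.0
clock: 36.88
tcp_pos: [546.8, -289.8, 22.4]
orientation: [0.0, 0.727, 0.687, 0.0]
force: [-0.5, 1.0, 3.1]
gripper_width: 45.7
finger_force: 30.0
t 36.9 d [  52.1   82.  -127.5] rows 3.8 spin [0.4] cur -3.3 tilt [ 0.001 -0.   ] tcp [ 546.8 -289.8   22.4] q7 0.04 w 45.7
29.997419714927673
```

```bash
python3 -m handwheel '[[1,[0,0,-20],0],[1,[0,0,-35],0],[1,[0,0,-35],0],[1,[15,24,0],0],[1,[18,29,0],0]]' >/dev/null; python3 -m handwheel '[[1,[19,29,0],0],[1,[0,0,0],0.4],[1,[0,0,0],0],[1,[0,0,0],0],[1,[0,0,0],0]]'; python3 - <<'E'
from h import *
go(631.5,-242.4,30.5,-3.7); print(robot.state()['finger_force'])
E
```

```text
clock: 37.72
tcp_pos: [630.1, -243.5, 111.4]
orientation: [-0.0, 0.73, 0.684, -0.001]
force: [-0.7, 0.5, -0.8]
gripper_width: 45.4
finger_force: 30.0
t 37.7 d [ 1.2  1.4 80.9] rows 1.9 spin [-0.] cur -3.7 tilt [-0.001 -0.001] tcp [ 630.1 -243.5  111.4] q7 -0.02 w 45.4
29.99523639678955
```

```bash
python3 -m handwheel '[[1,[1,1.4,30],0],[1,[0,0,30],0],[1,[0,0,12],0],[1,[0,0,5],0],[1,[0,0,2],0]]' >/dev/null; python3 -m handwheel '[[1,[0,0,0],0],[1,[0,0,0],0],[1,[0,0,1],0],[1,[0,0,0],0],[1,[0,0,0],0]]'; python3 - <<'E'
from h import *
go(631.5,-242.4,30.5,-3.7)
E
```

```text
clock: 38.55
tcp_pos: [633.2, -241.6, 32.7]
orientation: [0.0, 0.729, 0.684, 0.0]
force: [-0.1, -0.2, -1.3]
gripper_width: 45.6
finger_force: 30.0
t 38.5 d [-0.9 -1.6  2.2] rows 0.1 spin [0.] cur -3.7 tilt [ 0.001 -0.   ] tcp [ 633.2 -241.6   32.7] q7 -0.07 w 45.6
```

```bash
python3 -m handwheel '[[1,[0,-1,2],0],[1,[0,0,0],0],[0,[0,0,0],0],[0,[0,0,0],0],[0,[0,0,0],0]]'; python3 -m handwheel '[[0,[0,0,0],0],[0,[0,0,0],0],[0,[0,0,-20],0],[0,[0,0,-40],0],[0,[0,0,-40],0]]'; python3 - <<'E'
from h import *
go(435.8,-213.2,128,-3.7)
E
```

```text
clock: 38.97
tcp_pos: [632.0, -241.4, 30.1]
orientation: [0.0, 0.729, 0.684, 0.0]
force: [-0.3, 0.7, 0.1]
gripper_width: 61.8
finger_force: 0.0
clock: 39.38
tcp_pos: [630.5, -241.0, 129.5]
orientation: [-0.002, 0.729, 0.684, -0.001]
force: [0.8, -1.4, 0.8]
gripper_width: 87.5
finger_force: 0.0
t 39.4 d [  15.3 -196.1    2.2] rows 4.7 spin [0.] cur -3.7 tilt [-0.003  0.002] tcp [ 630.5 -241.   129.5] q7 -0.02 w 87.5
```

```bash
python3 -m handwheel '[[0,[3,-39,0],0],[0,[3,-39,0],0],[0,[3,-39,0],0],[0,[3,-39,0],0],[0,[3,-40,0],0]]' >/dev/null; python3 -m handwheel '[[0,[0,0,0],0],[0,[0,0,0],0],[0,[0,0,30],0],[0,[0,0,20],0],[0,[0,0,0],0]]' >/dev/null; python3 -m handwheel '[[0,[0,0,0],0],[0,[0,0,0],0],[0,[0,0,0],0],[0,[0,0,0],0],[0,[0,0,0],0]]' >/dev/null; python3 - <<'E'
from h import *
go(435.8,-213.2,24,-3.7)
E
```

```text
t 40.6 d [ 0.8 -2.2 56.7] rows 1.4 spin [0.] cur -3.7 tilt [ 0.001 -0.001] tcp [ 437.8 -214.1   80.7] q7 0.03 w 88.2
```

```bash
python3 -m handwheel '[[0,[0.5,-1.5,36],0],[0,[0,0,20],0],[0,[0,0,0],0],[1,[0,0,0],0],[1,[0,0,0],0]]' >/dev/null; python3 -m handwheel '[[1,[0,0,0],0],[1,[0,0,0],0],[1,[0,0,0],0],[1,[0,0,0],0],[1,[0,0,0],0]]'; python3 -m handwheel '[[1,[0,0,-20],0],[1,[0,0,-35],0],[1,[0,0,-35],0],[1,[0,0,0],0],[1,[0,0,0],0]]'; python3 - <<'E'
from h import *
go(635,-188.5,114,-3.7)
E
```

```text
clock: 41.47
tcp_pos: [435.9, -213.6, 24.6]
orientation: [0.0, 0.729, 0.684, -0.0]
force: [-1.9, -0.3, 7.1]
gripper_width: 53.3
finger_force: 30.0
clock: 41.88
tcp_pos: [436.7, -214.0, 115.4]
orientation: [0.002, 0.73, 0.684, 0.0]
force: [-1.0, -0.4, -1.9]
gripper_width: 53.9
finger_force: 30.0
t 41.9 d [ 38.2 196.2   1.9] rows 4.8 spin [-0.] cur -3.7 tilt [ 0.003 -0.002] tcp [ 436.7 -214.   115.4] q7 0.07 w 53.9
```

```bash
python3 -m handwheel '[[1,[0,0,-10],0],[1,[7,39,0],0],[1,[7,39,0],0],[1,[8,39,0],0],[1,[8,39,0],0]]' >/dev/null; python3 -m handwheel '[[1,[8,39.5,0],0],[1,[0,0,0],0],[1,[0,0,0],0],[1,[0,0,0],0],[1,[0,0,0],0]]'; python3 - <<'E'
from h import *
go(635,-188.5,31,-3.7)
E
```

```text
clock: 42.72
tcp_pos: [631.5, -188.4, 122.9]
orientation: [-0.001, 0.73, 0.684, -0.001]
force: [-0.9, 0.5, -2.7]
gripper_width: 53.4
finger_force: 30.0
t 42.7 d [ 0.2  3.8 91.9] rows 2.2 spin [-0.] cur -3.7 tilt [-0.003 -0.   ] tcp [ 631.5 -188.4  122.9] q7 -0.11 w 53.4
```

```bash
python3 -m handwheel '[[1,[0,2,10],0],[1,[0,0,10],0],[1,[0,0,0],0],[1,[0,0,0],0],[1,[0,0,0],0]]'; python3 - <<'E'
from h import *
go(635,-188.5,31,-3.7)
E
```

```text
clock: 43.13
tcp_pos: [634.9, -188.2, 103.8]
orientation: [-0.0, 0.729, 0.684, -0.0]
force: [0.2, 0.4, -2.3]
gripper_width: 53.8
finger_force: 30.0
t 43.1 d [-0.3  0.1 72.8] rows 1.7 spin [0.] cur -3.7 tilt [-0.  0.] tcp [ 634.9 -188.2  103.8] q7 -0.12 w 53.8
```

```bash
python3 -m handwheel '[[1,[0,0,30],0],[1,[0,0,25],0],[1,[0,0,10],0],[1,[0,0,5],0],[1,[0,0,2.5],0]]' >/dev/null; python3 -m handwheel '[[1,[0,0,0],0],[1,[0,0,0],0],[0,[0,0,0],0],[0,[0,0,0],0],[0,[0,0,0],0]]';  python3 -m handwheel '[[0,[0,0,0],0],[0,[0,0,0],0],[0,[0,0,-20],0],[0,[0,0,-40],0],[0,[0,0,-40],0]]';python3 - <<'E'
from h import *
go(513.2,-143.4,131,28)
E
```

```text
clock: 43.97
tcp_pos: [635.9, -188.1, 32.5]
orientation: [0.001, 0.729, 0.684, 0.0]
force: [-0.2, -0.1, -0.0]
gripper_width: 70.2
finger_force: 0.0
clock: 44.38
tcp_pos: [633.9, -187.6, 131.1]
orientation: [-0.002, 0.729, 0.684, -0.001]
force: [1.3, -0.7, -0.2]
gripper_width: 87.8
finger_force: 0.0
t 44.4 d [  36.5 -123.3    0.6] rows 3.1 spin [-31.6] cur -3.6 tilt [-0.003  0.001] tcp [ 633.9 -187.6  131.1] q7 -0.11 w 87.8
```

```bash
python3 -m handwheel '[[0,[12,-40,0],0],[0,[12,-40,0],0],[0,[12.5,-41,0],0],[0,[0,0,0],-6],[0,[0,0,0],-6.6]]' >/dev/null; python3 -m handwheel '[[0,[0,0,0],-6],[0,[0,0,20],-7],[0,[0,0,25],-6],[0,[0,0,0],0],[0,[0,0,0],0]]' >/dev/null;  python3 -m handwheel '[[0,[0,0,0],0],[0,[0,0,0],0],[0,[0,0,0],0],[0,[0,0,0],0],[0,[0,0,0],0]]' >/dev/null;python3 - <<'E'
from h import *
go(513.2,-143.4,24,28)
a=snap('wrist','w20')
E
```

```text
t 45.6 d [ 3.3 -4.2 63. ] rows 1.5 spin [-0.1] cur 27.9 tilt [ 0.001 -0.   ] tcp [ 518.4 -144.3   87. ] q7 0.32 w 88.2
```

```bash
python3 -m handwheel '[[0,[3.3,-4.2,0],0],[0,[0,0,35],0],[0,[0,0,28],0],[0,[0,0,0],0],[0,[0,0,0],0]]' >/dev/null; python3 -m handwheel '[[1,[0,0,0],0],[1,[0,0,0],0],[1,[0,0,0],0],[1,[0,0,0],0],[1,[0,0,0],0]]'; python3 -m handwheel '[[1,[0,0,0],0],[1,[0,0,0],0],[1,[0,0,0],0],[1,[0,0,0],0],[1,[0,0,0],0]]';python3 - <<'E'
from h import *
go(638.3,-136.6,124,-3.7)
E
```

```text
clock: 46.52
tcp_pos: [513.3, -143.6, 24.2]
orientation: [0.001, 0.516, 0.857, 0.0]
force: [-1.3, 0.9, 0.5]
gripper_width: 57.9
finger_force: 0.6
clock: 46.93
tcp_pos: [513.4, -143.5, 24.0]
orientation: [0.001, 0.516, 0.857, 0.0]
force: [0.2, 0.3, 6.5]
gripper_width: 55.8
finger_force: 30.0
t 46.9 d [-52.5 113.7 -99.8] rows 3.8 spin [31.6] cur 27.9 tilt [ 0.001 -0.   ] tcp [ 513.4 -143.5   24. ] q7 0.25 w 55.8
```

```bash
python3 -m handwheel '[[1,[0,0,-20],0],[1,[0,0,-40],0],[1,[0,0,-40],0],[1,[-17,37,0],0],[1,[-17,38,0],0]]' >/dev/null; python3 -m handwheel '[[1,[-18.5,38.7,0],0],[1,[0,0,0],6],[1,[0,0,0],7],[1,[0,0,0],7],[1,[0,0,0],7]]' >/dev/null; python3 -m handwheel '[[1,[0,0,0],4.6],[1,[0,0,0],0],[1,[0,0,0],0],[1,[0,0,0],0],[1,[0,0,0],0]]'>/dev/null; python3 - <<'E'
from h import *
go(638.3,-136.6,31,-3.7)
E
```

```text
t 48.2 d [ 0.1  1.8 92.2] rows 2.2 spin [0.1] cur -3.6 tilt [-0.  0.] tcp [ 636.5 -136.6  123.2] q7 -0.19 w 55.9
```

```bash
python3 -m handwheel '[[1,[0,1.5,20],0],[1,[0,0,10],0],[1,[0,0,0],0],[1,[0,0,0],0],[1,[0,0,0],0]]'; python3 - <<'E'
from h import *
go(638.3,-136.6,31,-3.7)
E
```

```text
clock: 48.6
tcp_pos: [638.3, -136.6, 93.8]
orientation: [-0.0, 0.729, 0.684, 0.0]
force: [0.6, 0.4, -0.6]
gripper_width: 55.6
finger_force: 30.0
t 48.6 d [-0.  -0.  62.8] rows 1.5 spin [0.] cur -3.7 tilt [0. 0.] tcp [ 638.3 -136.6   93.8] q7 -0.21 w 55.6
```

```bash
python3 -m handwheel '[[1,[0,0,25],0],[1,[0,0,22],0],[1,[0,0,10],0],[1,[0,0,5],0],[1,[0,0,1],0]]' >/dev/null; python3 -m handwheel '[[1,[0,0,0],0],[1,[0,0,0],0],[1,[0,0,0],0],[1,[0,0,0],0],[0,[0,0,0],0]]';  python3 -m handwheel '[[0,[0,0,0],0],[0,[0,0,0],0],[0,[0,0,0],0],[0,[0,0,-20],0],[0,[0,0,-40],0]]';python3 -m handwheel '[[0,[0,0,-40],0],[0,[0,0,0],0],[0,[0,0,0],0],[0,[0,0,0],0],[0,[0,0,0],0]]'; python3 - <<'E'
from h import *
go(426.7,-96.2,131,-1.5)
E
```

```text
clock: 49.43
tcp_pos: [638.3, -136.6, 30.6]
orientation: [0.0, 0.729, 0.684, 0.0]
force: [0.5, -0.5, 0.1]
gripper_width: 59.4
finger_force: 0.0
clock: 49.85
tcp_pos: [634.6, -136.5, 86.2]
orientation: [-0.004, 0.729, 0.684, -0.003]
force: [0.6, -0.1, -0.6]
gripper_width: 87.3
finger_force: 0.0
clock: 50.27
tcp_pos: [637.2, -136.7, 129.0]
orientation: [-0.001, 0.729, 0.684, -0.001]
force: [0.3, 0.0, -0.6]
gripper_width: 88.2
finger_force: 0.0
t 50.3 d [  27.  -212.6   -1.5] rows 5.1 spin [-2.2] cur -3.7 tilt [-0.002  0.   ] tcp [ 637.2 -136.7  129. ] q7 -0.19 w 88.2
```

```bash
python3 -m handwheel '[[0,[5,-40,0],0],[0,[5,-40,0],0],[0,[5,-40,0],0],[0,[5,-40,0],0],[0,[7,-41,0],0]]' >/dev/null; python3 -m handwheel '[[0,[0,-12,0],-2],[0,[0,0,0],0],[0,[0,0,0],0],[0,[0,0,0],0],[0,[0,0,0],0]]' >/dev/null;  python3 -m handwheel '[[0,[0,0,20],0],[0,[0,0,22],0],[0,[0,0,0],0],[0,[0,0,0],0],[0,[0,0,0],0]]' >/dev/null;python3 - <<'E'
from h import *
go(426.7,-96.2,26,-1.5)
E
```

```text
t 51.5 d [-0.6 -1.4 62.9] rows 1.5 spin [-0.1] cur -1.6 tilt [0.    0.001] tcp [428.1 -95.7  88.9] q7 -0.15 w 87.7
```

```bash
python3 -m handwheel '[[0,[-0.5,-1,35],0],[0,[0,0,28],0],[0,[0,0,0],0],[0,[0,0,0],0],[1,[0,0,0],0]]' >/dev/null; python3 -m handwheel '[[1,[0,0,0],0],[1,[0,0,0],0],[1,[0,0,0],0],[1,[0,0,0],0],[1,[0,0,0],0]]'; python3 -m handwheel '[[1,[0,0,0],0],[1,[0,0,0],0],[1,[0,0,0],0],[1,[0,0,0],0],[1,[0,0,0],0]]';python3 - <<'E'
from h import *
go(641,-94.7,126,-3.7)
E
```

```text
clock: 52.35
tcp_pos: [426.5, -96.8, 26.0]
orientation: [0.0, 0.717, 0.697, -0.0]
force: [-1.9, -0.6, 6.6]
gripper_width: 55.8
finger_force: 29.9
clock: 52.77
tcp_pos: [426.5, -96.8, 26.0]
orientation: [0.0, 0.717, 0.697, -0.0]
force: [-2.3, 0.0, 6.9]
gripper_width: 55.8
finger_force: 29.9
t 52.8 d [  8.3 214.4 -99.9] rows 5.7 spin [2.] cur -1.7 tilt [ 0.    -0.001] tcp [426.5 -96.8  26. ] q7 -0.26 w 55.8
```

```bash
python3 -m handwheel '[[1,[0,0,-20],0],[1,[0,0,-40],0],[1,[0,0,-40],0],[1,[1,35,0],0],[1,[1,36,0],0]]' >/dev/null; python3 -m handwheel '[[1,[1,36,0],0],[1,[1,36,0],0],[1,[2,36,0],0],[1,[2,36,0],2],[1,[0,0,0],0]]' >/dev/null; python3 -m handwheel '[[1,[0,0,0],0],[1,[0,0,0],0],[1,[0,0,0],0],[1,[0,0,0],0],[1,[0,0,0],0]]'>/dev/null; python3 - <<'E'
from h import *
go(641,-95.2,33,-3.7)
E
```

```text
t 54.0 d [ 0.1  0.2 92.9] rows 2.2 spin [0.] cur -3.7 tilt [ 0.    -0.001] tcp [640.8 -95.3 125.9] q7 -0.27 w 56.0
```

```bash
python3 -m handwheel '[[1,[0,0,30],0],[1,[0,0,30],0],[1,[0,0,20],0],[1,[0,0,10],0],[1,[0,0,3],0]]' >/dev/null; python3 -m handwheel '[[1,[0,0,0],0],[1,[0,0,0],0],[1,[0,0,0],0],[1,[0,0,0],0],[0,[0,0,0],0]]';  python3 -m handwheel '[[0,[0,0,0],0],[0,[0,0,0],0],[0,[0,0,0],0],[0,[0,0,-20],0],[0,[0,0,-40],0]]';python3 -m handwheel '[[0,[0,0,-40],0],[0,[0,0,0],0],[0,[0,0,0],0],[0,[0,0,0],0],[0,[0,0,0],0]]' >/dev/null; python3 - <<'E'
from h import *
go(517,-16.7,132,6)
a=snap('wrist','w22'); 
E
```

```text
clock: 54.85
tcp_pos: [642.0, -94.8, 33.1]
orientation: [0.0, 0.729, 0.684, 0.0]
force: [0.0, -0.4, -0.3]
gripper_width: 59.3
finger_force: 0.0
clock: 55.27
tcp_pos: [638.0, -94.9, 88.3]
orientation: [-0.003, 0.729, 0.684, -0.003]
force: [0.6, -0.5, -0.3]
gripper_width: 87.5
finger_force: 0.0
t 55.7 d [  70.2 -128.3   -0.7] rows 3.5 spin [-9.7] cur -3.7 tilt [-0.002  0.   ] tcp [640.5 -95.  131. ] q7 -0.27 w 87.7
```

```bash
python3 -m handwheel '[[0,[0,-40,-20],0],[0,[0,-41,-20],0],[0,[0,-41,-20],-5],[0,[0,0,0],-4.7],[0,[0,0,0],0]]' >/dev/null; python3 -m handwheel '[[0,[0,0,0],0],[0,[0,0,0],0],[0,[0,0,0],0],[0,[0,0,0],0],[0,[0,0,0],0]]' >/dev/null; python3 - <<'E'
from h import *
a=snap('wrist','w23'); c=cam('wrist'); go(517,-16.7,132,6)
print(proj('',(517,-16.7,80),c))
h=cv2.cvtColor(a,cv2.COLOR_BGR2HSV)
m=((h[:,:,1]<40)&(h[:,:,2]>215)).astype(np.uint8)*255; m[260:]=0
k,l,s,ce=cv2.connectedComponentsWithStats(m)
for i in range(1,k):
    if s[i,4]>600:
        r=cv2.minAreaRect(cv2.findContours((l==i).astype(np.uint8),0,1)[0][0]); B=[ray('',*p,80,c)[:2] for p in cv2.boxPoints(r)]
        B=np.array(B);e=B[1]-B[0];f=B[2]-B[1];print(s[i],B.mean(0).round(1),np.hypot(*e).round(1),np.hypot(*f).round(1),np.degrees(np.arctan2(e[1],e[0])).round(1))
E
```

```text
t 56.6 d [71.5 -5.1 55.1] rows 2.2 spin [0.] cur 6.0 tilt [-0.001  0.001] tcp [529.7 -87.3 187. ] q7 -0.05 w 87.9
[306.79937471 105.86265628]
[ 196    0   60   55 2727] [447.9  35.6] 45.2 38.4 5.9
[577  43  63  19 725] [752.4  48.7] 48.3 11.5 11.5
[ 277   73   62   63 3773] [517.5 -15.8] 49.5 49.7 5.9
[ 406  189   70   45 1369] [647.6 -96.7] 34.4 59.4 91.0
```

```bash
python3 -m handwheel '[[0,[36,-3,20],0],[0,[36,-2.5,20],0],[0,[0,0,40],0],[0,[0,0,20],0],[0,[0,0,0],0]]' >/dev/null; python3 -m handwheel '[[0,[0,0,0],0],[0,[0,0,0],0],[0,[0,0,0],0],[0,[0,0,0],0],[0,[0,0,0],0]]' >/dev/null; python3 - <<'E'
from h import *
go(517.4,-16.2,24,6)
E
```

```text
t 57.5 d [ 0.7  0.1 64.7] rows 1.6 spin [-0.] cur 6.0 tilt [ 0.002 -0.   ] tcp [517.3 -16.9  88.7] q7 -0.27 w 87.9
```

```bash
python3 -m handwheel '[[0,[0.5,0,35],0],[0,[0,0,29],0],[0,[0,0,0],0],[0,[0,0,0],0],[1,[0,0,0],0]]' >/dev/null; python3 -m handwheel '[[1,[0,0,0],0],[1,[0,0,0],0],[1,[0,0,0],0],[1,[0,0,0],0],[1,[0,0,0],0]]'; python3 -m handwheel '[[1,[0,0,0],0],[1,[0,0,0],0],[1,[0,0,0],0],[1,[0,0,0],0],[1,[0,0,0],0]]' >/dev/null;python3 - <<'E'
from h import *
go(644,-48.8,124,-3.7)
E
```

```text
clock: 58.28
tcp_pos: [516.7, -16.2, 24.1]
orientation: [0.0, 0.669, 0.743, 0.0]
force: [1.4, -0.5, 0.3]
gripper_width: 51.0
finger_force: 0.6
t 58.7 d [ -45.9  123.1 -100. ] rows 4.0 spin [9.7] cur 6.0 tilt [ 0.001 -0.   ] tcp [516.8 -16.1  24. ] q7 -0.35 w 50.2
```

```bash
python3 -m handwheel '[[1,[0,0,-20],0],[1,[0,0,-40],0],[1,[0,0,-40],0],[1,[-11,30,0],0],[1,[-11,31,0],0]]' >/dev/null; python3 -m handwheel '[[1,[-12,31,0],0],[1,[-11.5,31,0],0],[1,[0,0,0],5],[1,[0,0,0],4.7],[1,[0,0,0],0]]' >/dev/null; python3 -m handwheel '[[1,[0,0,0],0],[1,[0,0,0],0],[1,[0,0,0],0],[1,[0,0,0],0],[1,[0,0,0],0]]'>/dev/null; python3 - <<'E'
from h import *
go(644,-48.4,31,-3.7)
a=snap('wrist','w24');c=cam('wrist')
E
```

```text
t 60.0 d [ 0.1  0.6 92.7] rows 2.2 spin [0.1] cur -3.6 tilt [ 0. -0.] tcp [643.4 -48.5 123.7] q7 -0.35 w 50.1
```

```bash
python3 -m handwheel '[[1,[0,0.5,30],0],[1,[0,0,25],0],[1,[0,0,15],0],[1,[0,0,8],0],[1,[0,0,6],0]]' ; python3 -m handwheel '[[1,[0,0,6],0],[1,[0,0,2.5],0],[1,[0,0,0],0],[1,[0,0,0],0],[1,[0,0,0],0]]';  python3 - <<'E'
from h import *
go(644,-48.4,31,-3.7)
E
```

```text
clock: 60.42
tcp_pos: [643.6, -48.5, 38.7]
orientation: [-0.0, 0.729, 0.684, -0.0]
force: [0.8, -0.1, -0.9]
gripper_width: 49.6
finger_force: 29.9
clock: 60.83
tcp_pos: [644.6, -48.4, 31.9]
orientation: [0.0, 0.729, 0.684, 0.0]
force: [0.0, -0.0, -1.5]
gripper_width: 49.9
finger_force: 29.9
t 60.8 d [-0.  -0.6  0.9] rows 0.0 spin [0.] cur -3.7 tilt [ 0.001 -0.   ] tcp [644.6 -48.4  31.9] q7 -0.4 w 49.9
```

```bash
python3 -m handwheel '[[1,[0,0,1],0],[0,[0,0,0],0],[0,[0,0,0],0],[0,[0,0,0],0],[0,[0,0,0],0]]' ; python3 -m handwheel '[[0,[0,0,0],0],[0,[0,0,-20],0],[0,[0,0,-40],0],[0,[0,0,-40],0],[0,[0,0,-40],0]]' >/dev/null;  python3 -m handwheel '[[0,[-20,-20,-30],0],[0,[-28,-20,-25],0],[0,[-28,-20,-25],0],[0,[-28,-20,-25],0],[0,[-28,-20,-25],0]]' >/dev/null;  python3 -m handwheel '[[0,[-20,0,-20],0],[0,[-20,0,-20],0],[0,[0,0,0],0],[0,[0,0,0],0],[0,[0,0,0],0]]' ; python3 - <<'E'
from h import *
a=snap('wrist','w25');np.savez('w25.npz',*cam('wrist'));b=snap('scene','s25')
c=cam('wrist')
for y in(96,50,8,-44,-98): print(proj('',(637.8+.0645*y,-144.6+.998*y,90),c).round())
v=cv2.resize(a[0:260,120:520],(800,520)) 
p=proj('scene',(580,160,180)).astype(int);q=proj('scene',(637,-144,60)).astype(int);print(p,q)
o=np.zeros((600,800,3),np.uint8);o[:300,:400]=cv2.resize(a[0:280,140:513],(400,300));o[300:,:400]=cv2.resize(b[q[1]-60:q[1]+60,q[0]-80:q[0]+80],(400,300),interpolation=2);o[:,400:]=cv2.resize(b[p[1]-75:p[1]+105,p[0]-60:p[0]+60],(400,600),interpolation=2)
cv2.imwrite('pics/final.png',o)
E
```

```text
clock: 61.25
tcp_pos: [644.1, -48.5, 30.3]
orientation: [0.0, 0.729, 0.684, 0.0]
force: [0.3, -0.2, -0.4]
gripper_width: 73.3
finger_force: 0.0
clock: 62.5
tcp_pos: [534.9, -210.5, 337.3]
orientation: [-0.001, 0.729, 0.684, 0.0]
force: [0.6, -0.5, -1.5]
gripper_width: 87.8
finger_force: 0.0
[401.  13.]
[398.  57.]
[395.  94.]
[392. 138.]
[389. 180.]
[351 245] [264 218]
```

View pics/final.png

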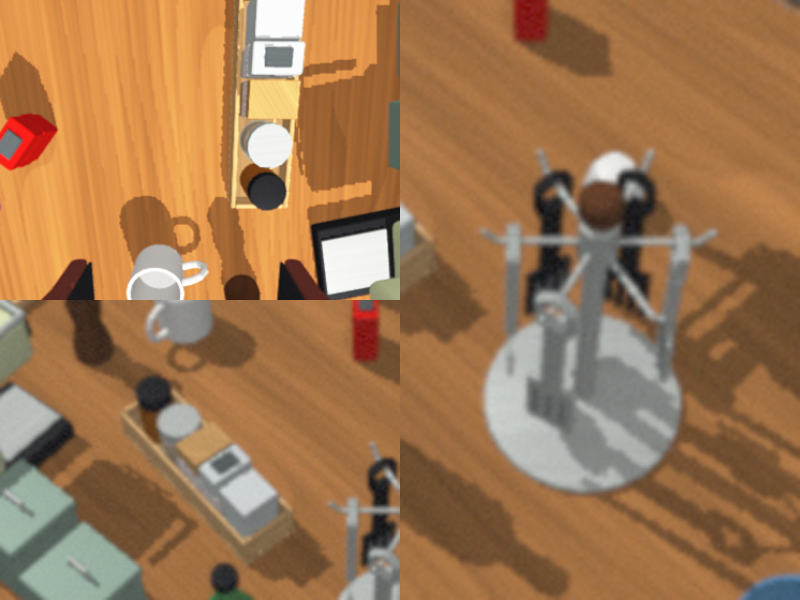

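The final picture shows all five spices standing in the tray, at about (270,15) to (267,190) in the left view. Both black utensils hang on their own hooks at (552,240) and (636,240).

```bash
python3 -c "
from h import *
print(robot.hand_in())"
```

```text
the job is handed in; nothing more can be done
None
```

The job is handed in: all five spices stand upright in the tray, the turner and the fork each hang on a free carousel hook of their own, and the run took about 63 s; no verdict was returned.

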